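# Cover the open movements for the night

## Task

Cover the four open watch movements for the night: set each dust cover upright over the movement on the stand of its own shape and size, centred and squarely in line with the stand's plate so that an even margin of plate shows all round, and lying flat on the plate. Lower the covers into place, do not drop them, and leave the loupe and the oil pot where they stand.

Things in the scene. Friction and masses are not known exactly. Their poses are not given: they have to be found in the camera images.
- cover_small: Round dust cover, plain grey acrylic cap open below, outer diameter 50 mm (the smaller of two round ones), walls 3 mm, 34 mm tall without its grip. On top in the centre a black upright round knob, 18 mm in diameter, from 36 to 62 mm above the underside. Loose, 30 to 130 g. Origin: centre of its underside; z up. Stands upright on the bench at the start.
- cover_large: Round dust cover, plain grey acrylic cap open below, outer diameter 84 mm (the larger of two round ones), walls 3 mm, 34 mm tall without its grip. On top in the centre a black upright round knob, 18 mm in diameter, from 36 to 62 mm above the underside. Loose, 30 to 130 g. Origin: centre of its underside; z up. Stands upright on the bench at the start.
- cover_square: Square dust cover, plain grey acrylic cap open below, 62 x 62 mm outside, walls 3 mm, 34 mm tall without its grip. On top in the centre a black upright bar grip, 30 mm long along the cover's x, 14 mm thick along its y, from 36 to 62 mm above the underside. Loose, 30 to 130 g. Origin: centre of its underside; z up. Stands upright on the bench at the start.
- cover_oblong: Oblong (rectangular) dust cover, plain grey acrylic cap open below, 96 mm (along its x) x 50 mm (along its y) outside, walls 3 mm, 34 mm tall without its grip. On top in the centre a black upright bar grip, 40 mm long along the cover's x, 14 mm thick along its y, from 36 to 62 mm above the underside. Loose, 30 to 130 g. Origin: centre of its underside; z up. Stands upright on the bench at the start.
- stand_small: Round movement stand: dark steel plate 70 mm in diameter, 6 mm thick, with one small round steel and brass watch movement, 22 mm in diameter, in its centre, whose top is at most 20 mm above the bench. Fixed to the bench. Origin: centre of the plate's underside, at bench height; z up. Its cover rests on the plate's top, 6 mm above the origin, around the movement; the plate shows 10 mm all round a centred cover.
- stand_large: Round movement stand: dark steel plate 104 mm in diameter, 6 mm thick, with one large round steel and brass watch movement, 50 mm in diameter, in its centre, whose top is at most 20 mm above the bench. Fixed to the bench. Origin: centre of the plate's underside, at bench height; z up. Its cover rests on the plate's top, 6 mm above the origin, around the movement; the plate shows 10 mm all round a centred cover.
- stand_square: Square movement stand: dark steel plate 82 x 82 mm, 6 mm thick, with one square steel and brass movement, 32 x 32 mm, in its centre (same yaw), whose top is at most 20 mm above the bench. Fixed to the bench. Origin: centre of the plate's underside, at bench height; z up. Its cover rests on the plate's top, 6 mm above the origin, around the movement; the plate shows 10 mm all round a centred cover.
- stand_oblong: Oblong movement stand: dark steel plate 116 mm (along its x) x 70 mm (along its y), 6 mm thick, with two small round watch movements, 20 mm in diameter, 20 mm either side of the centre along x, whose tops are at most 20 mm above the bench. Fixed to the bench. Origin: centre of the plate's underside, at bench height; z up. Its cover rests on the plate's top, 6 mm above the origin, around the movement; the plate shows 10 mm all round a centred cover.
- loupe: Bystander: black eye loupe (a flared little cup with a dark lens on top) standing on the bench, 32 mm in diameter, 28 mm tall, loose, light. Origin: centre of its underside.
- oil_pot: Bystander: small white oil pot with a green glass lid and a little ball knob, 34 mm in diameter, 24 mm tall, loose. Origin: centre of its underside.
Things that resemble listed ones, but are neither listed nor needed, are in the scene too. Leave any orange look-alike of the stand_large alone.

How it is judged:
By the outcome, as a careful person would: the job done as asked, in the order asked, and still so for the second after the job is handed in, with the robot touching nothing.
It also fails if it takes over 106 s, if anything falls off the work surface, if the arm or the gripper's body presses on something with over 40 N, if the wrist force passes 120 N, or if a joint passes its speed limit or range.

## Robot

A 6-joint arm with a two-finger parallel gripper is mounted at the origin on the work surface. World frame = base frame: x ahead of the robot, y to its left, z up, the work surface at z = 0. Lengths are in m, angles in degrees, forces in N, time in s.
With the tool pointing down it reaches from about 0.4 to 0.825 m from the base axis. Payload 7 kg.
Tool frame: the origin (TCP) lies on the centre line of the jaws, within the pads' length; the fingertips stand 19 mm ahead of it and the grasp point (between the pads) is the TCP; z points along the fingers, y is the line along which they close (so a half turn about z gives the same grasp; the last joint's range is limited). The gripper opens to 88 mm and grips with 3 to 60 N. Pads are 19 mm wide; open, the fingers measure 130 mm over their backs; the gripper's body (78 mm by 193 mm) begins 47 mm behind the grasp point.
Start: joints at [-48.696, 20.546, 0.682, 0, -70.136, -16.507], TCP at [0.283, -0.613, 0.246] pointing down, gripper open.
Joint ranges: [-176.03, 176.03], [-82.01, 121.73], [-58.28, 71.71], [-173.87, 95.51], [-174.79, -0.11], [-173.66, 173.66]. Speed limits (degrees/s): [136.94, 136.94, 172.46, 180, 180, 180].

## Interface

Orientations are given as [roll, pitch, yaw] about the fixed x, y, z axes, in that order (R = Rz(yaw) Ry(pitch) Rx(roll)).
In Python, from plant import get_state, capture, close_job gives the robot as it stands.
- The arm moves only by the tool apply_moves, never from a script. Its argument "targets" is a list of rows, each a list of 7 numbers: the opening, from 0 (shut) to 1 (fully open), then the shift along the tool's x, y, z normalised to -1 to 1, where 1 is 1000 mm, then the turn, a rotation vector about the tool's x, y, z normalised to -1 to 1, where 1 is 90 degrees. In form: [[claw, tx, ty, tz, ax, ay, az], ...]. A call has 1 to 20 rows; each row shifts and turns the commanded pose from where the row before left it, along the tool's axes as they then stand; what a row does not reach is not made up. A row lasts 1/12 s, in which the tool goes at most 41.7 mm and 7.16 degrees, less where a joint would pass 70% of its speed; a pose out of reach is approached as far as the arm can. A call with a number of a shift or a turn outside -1 to 1 is refused whole. A call with a gripper value outside its range is refused whole. The fingers move at their own pace and stop on an object; "newtons" is the grip in N (left out, the last holds). Time passes only in rows, so rows that do not move let the fingers close. It gives the time, the measured TCP pose, the force, the opening and the grip force at its end, in the units of the state.
- get_state(): the state, without advancing time (a new reading comes with each control period).
- capture(name): name is "scene" or "top"; returns a dict with "frame" (400x640x3 uint8, red, green, blue), "range_z" (400x640 float32, m along the optical axis (not along the pixel's ray), 0 where there is no reading), "camera_matrix" (3x3 intrinsics, pixels), "T" (4x4, takes a point from camera to world coordinates). Camera axes: x right, y down, z forward; pixel columns grow to the right and rows downward; lengths in m; the calibration is good to about 2 mm. A picture is of the moment at which its call begins.
- close_job(): hands the job in; it is judged then, once.
The state is a dict: "time_s": time; "joints": joint angles; "qd": joint speeds; "joint_torque": joint torques, N m; "tcp_pos": TCP position; "eef_rot": TCP orientation; "contact_force": force on the tool from outside, world axes, zero at the start; "moment": the same for the moment, N m; "gripper_width": finger opening in m; "gripper_force": force on a finger pad.
Only numpy, scipy, OpenCV 4.12 (cv2) and the standard library are available. Lean on these libraries where they do the work, as an engineer would, in place of code of your own. Each camera call takes 0.05 s, during which the arm holds its last target. There are 200 camera calls.

## Working session

There is one attempt and no reset: what is moved stays moved. The work goes in short steps, Python scripts to look and compute and a tool call to move; the robot and the scene stay as the last step left them, time stands still between calls to the robot, and variables do not carry over. Pictures are saved under pics/ and viewed, at most 14 in all, crops included, and the job is handed in when it is done.

Besides the shell and the picture viewer there is one more tool, called after "Emit:" in YAML: its name, and indented under it one key for each argument. apply_moves: Moves the arm, as the interface text tells. Scaled input: -1 to 1 covers 1000 mm each way for a shift and 90 degrees each way for a turn. Its arguments: {"type":"object","properties":{"targets":{"type":"array","items":{"type":"array","items":{"type":"number"}}},"newtons":{"type":"number"}},"required":["targets"]}

```bash
ls; mkdir -p pics; python3 - <<'E'
from plant import *
import cv2,numpy as np
s=get_state();print({k:np.round(v,3).tolist() for k,v in s.items()})
for n in("scene","top"):
    c=capture(n);cv2.imwrite(f"pics/{n}0.png",c["frame"][:,:,::-1]);np.savez(f"{n}0.npz",**c);print(c["camera_matrix"].tolist(),c["T"].round(3).tolist())
E
```

```text
pics
{'time_s': 0.0, 'joints': [-48.696, 20.592, 0.633, -0.021, -70.136, -16.508], 'qd': [-0.02, -0.063, 0.09, 0.098, 0.002, -0.064], 'joint_torque': [-0.001, -58.272, 29.306, 6.997, 0.007, -0.0], 'tcp_pos': [0.283, -0.612, 0.245], 'eef_rot': [179.904, -0.008, -155.212], 'contact_force': [-0.058, -0.269, -0.209], 'moment': [-0.01, 0.006, -0.001], 'gripper_force': 0.0, 'gripper_width': 0.088}
[[377.1478700656267, 0.0, 316.63558007712254], [0.0, 377.1478700656267, 201.28850527084495], [0.0, 0.0, 1.0]] [[-0.25, 0.613, -0.749, 1.193], [0.968, 0.159, -0.193, 0.089], [0.001, -0.774, -0.633, 0.548], [0.0, 0.0, 0.0, 1.0]]
[[419.87114191746826, 0.0, 323.49401910985205], [0.0, 419.87114191746826, 195.98541695823616], [0.0, 0.0, 1.0]] [[0.004, -0.991, 0.134, 0.396], [-1.0, -0.002, 0.014, -0.074], [-0.013, -0.134, -0.991, 1.088], [0.0, 0.0, 0.0, 1.0]]
```

View pics/top0.png

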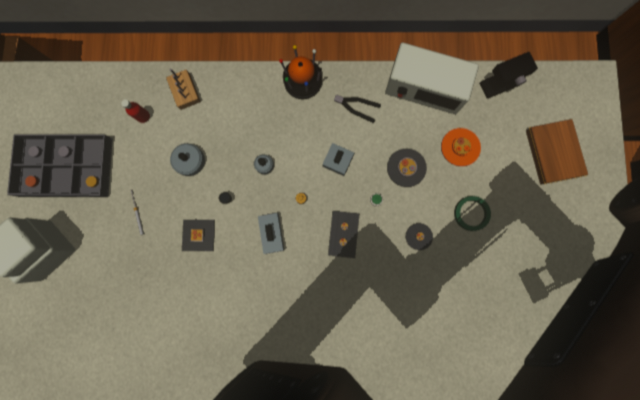

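View pics/scene0.png

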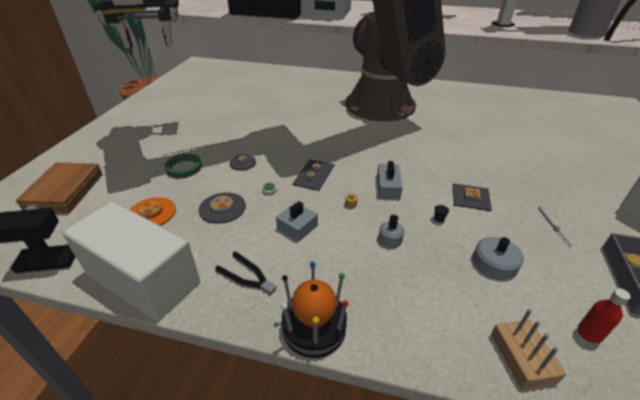

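Top view: the candidates are below.
- **Large cover:** (187,159)
- **Small cover:** (264,164)
- **Square cover:** (339,159)
- **Oblong cover:** (271,232)
- **Square stand:** (198,235)
- **Oblong stand:** (344,234)
- **Small stand:** (419,236), which could be confused with the green ring at (472,212)
- **Large stand:** the dark plate at (407,167); the orange one at (461,147) is the look-alike to leave alone
- **Loupe:** (225,197)
- **Oil pot:** (377,199), white and green; the brass thing at (301,198) is neither

I'll check these in one close crop and measure them.

```bash
cat > h.py <<'E'
import numpy as np,cv2
def load(f): return dict(np.load(f))
def ray(c,uv,z):
    uv=np.atleast_2d(uv).astype(float);K=c["camera_matrix"];T=c["T"]
    d=np.c_[(uv[:,0]-K[0,2])/K[0,0],(uv[:,1]-K[1,2])/K[1,1],np.ones(len(uv))]@T[:3,:3].T
    return T[:3,3]+d*((z-T[2,3])/d[:,2])[:,None]
def world(c):
    K=c["camera_matrix"];v,u=np.mgrid[:400,:640];r=c["range_z"]
    p=np.stack([(u-K[0,2])/K[0,0]*r,(v-K[1,2])/K[1,1]*r,r],-1)
    return p@c["T"][:3,:3].T+c["T"][:3,3]
E
python3 - <<'E'
from h import *
c=load("top0.npz");W=world(c);Z=W[...,2]
f=c["frame"];hsv=cv2.cvtColor(f,cv2.COLOR_RGB2HSV)
for n,(u,v) in dict(cl=(187,159),cs=(264,164),csq=(339,159),co=(271,232),ssq=(198,235),so=(344,234),sl=(407,167),ss=(419,236)).items():
    w=Z[v-22:v+23,u-22:u+23]*1000
    print(n,"bench z med",np.median(w).round(1),"pct",np.percentile(w,[1,10,90,99]).round(1), "rows",(w[22,::3]).round(0).tolist())
    print("  V",hsv[v,u-22:u+23:3,2].tolist())
cv2.imwrite("pics/crop1.png",cv2.resize(f[125:270,160:500,::-1],None,fx=2.35,fy=2.35,interpolation=cv2.INTER_CUBIC))
E
```

```text
cl bench z med 1.7 pct [-5.  -2.8 34.6 60.9] rows [-3.0, -0.0, 31.0, 37.0, 31.0, 36.0, 50.0, 39.0, 34.0, 33.0, 34.0, 33.0, 26.0, 7.0, 4.0]
  V [147, 152, 102, 106, 106, 78, 37, 40, 100, 107, 108, 102, 73, 51, 132]
cs bench z med 0.0 pct [-5.2 -2.9 31.1 62.6] rows [-2.0, 1.0, 2.0, 3.0, 30.0, 32.0, 46.0, 46.0, 33.0, 38.0, 29.0, 5.0, -2.0, -5.0, -3.0]
  V [148, 144, 143, 146, 96, 108, 55, 40, 98, 103, 65, 139, 148, 150, 147]
csq bench z med 1.0 pct [-4.6 -2.3 35.3 63.2] rows [1.0, -1.0, -1.0, 30.0, 37.0, 33.0, 59.0, 60.0, 35.0, 33.0, 35.0, 35.0, 3.0, 3.0, -0.0]
  V [146, 150, 141, 109, 109, 106, 41, 39, 85, 108, 108, 94, 141, 150, 147]
co bench z med 1.6 pct [-4.7 -2.4 35.8 63.5] rows [-3.0, -2.0, 2.0, -0.0, 33.0, 31.0, 58.0, 62.0, 33.0, 35.0, 30.0, -2.0, 0.0, 1.0, -1.0]
  V [148, 148, 145, 147, 116, 112, 41, 39, 57, 116, 107, 75, 149, 146, 145]
ssq bench z med 2.4 pct [-4.7 -2.5  8.6 19.2] rows [-3.0, 3.0, 5.0, 8.0, 7.0, 14.0, 16.0, 15.0, 15.0, 10.0, 5.0, 8.0, 8.0, 0.0, -1.0]
  V [145, 147, 98, 61, 61, 125, 134, 139, 138, 70, 62, 62, 62, 137, 147]
so bench z med 4.1 pct [-4.1 -1.5  8.5 18.3] rows [-1.0, 2.0, -2.0, 5.0, 6.0, 6.0, 10.0, 5.0, 8.0, 7.0, 5.0, 3.0, -4.0, 3.0, -1.0]
  V [145, 147, 145, 63, 60, 59, 60, 60, 59, 59, 57, 44, 69, 74, 73]
sl bench z med 4.5 pct [-3.9 -1.5 16.  20.2] rows [2.0, 3.0, 9.0, 8.0, 3.0, 19.0, 19.0, 14.0, 20.0, 20.0, 17.0, 5.0, 8.0, 8.0, -1.0]
  V [147, 59, 58, 58, 64, 141, 125, 135, 110, 120, 118, 60, 58, 59, 131]
ss bench z med 1.0 pct [-4.5 -2.4  7.3 18.6] rows [1.0, -3.0, -1.0, 5.0, 8.0, 8.0, 7.0, 13.0, 18.0, 4.0, 7.0, 6.0, 2.0, 1.0, -4.0]
  V [145, 144, 141, 61, 55, 57, 59, 139, 118, 78, 55, 55, 125, 88, 72]
```

View pics/crop1.png

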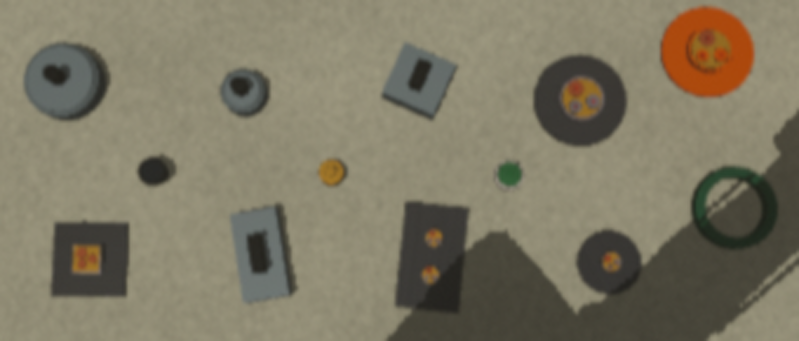

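The crop confirms the choice: four grey covers, four dark plates, and the orange look-alike apart at top right. The loupe is at crop (155,170) and the oil pot at (510,173).

```bash
cat >> h.py <<'E'
def circ(P,deg):  # contour direction, mod deg
    pass
def blob(c,u,v,half,lo,mode,S=6):
    """external contour (pixels, subpixel by upsampling) of the non-bench blob at u,v"""
    f=c["frame"].astype(np.float32)[v-half:v+half+1,u-half:u+half+1]
    f=cv2.resize(f,None,fx=S,fy=S,interpolation=cv2.INTER_CUBIC)
    r=f[...,2]/np.maximum(f[...,0],1)
    m=(r>lo).astype(np.uint8)
    if mode=="dark": m|=(f[...,0]<95).astype(np.uint8)
    m=cv2.morphologyEx(m,cv2.MORPH_OPEN,np.ones((9,9)))
    m=cv2.morphologyEx(m,cv2.MORPH_CLOSE,np.ones((9,9)))
    cs,_=cv2.findContours(m,cv2.RETR_EXTERNAL,cv2.CHAIN_APPROX_NONE)
    k=min(cs,key=lambda k:-cv2.pointPolygonTest(k,(S*(half+.5),S*(half+.5)),True))
    return (k[:,0,:]+.5)/S-.5+[u-half,v-half]
def centre(P):
    p=((P[:,:2]-P[0,:2])*1e5).astype(np.int32)[:,None]
    m=cv2.moments(p); c=np.array([m["m10"],m["m01"]])/m["m00"]/1e5+P[0,:2]
    h=(P[:,:2]*1000).astype(np.float32)[:,None]
    return c,cv2.minAreaRect(h),cv2.minEnclosingCircle(h)[1],2*np.sqrt(cv2.contourArea(h)/np.pi)
def yaw(P):
    h=(P[:,:2]*1000).astype(np.float32)[:,None]
    a=cv2.approxPolyDP(cv2.convexHull(h),3,True)[:,0];e=np.roll(a,-1,0)-a
    L=np.hypot(*e.T);t=np.arctan2(e[:,1],e[:,0]);k=L>25
    return np.degrees(np.angle((L[k]*np.exp(4j*t[k])).sum()))/4,[(round(float(l)),round(float(np.degrees(x))%180,1)) for l,x in zip(L,t)]
E
python3 - <<'E'
from h import *
T=dict(cl=(187,159),cs=(264,164),csq=(339,159),co=(271,232),ssq=(198,235),so=(344,234),sl=(407,167),ss=(419,236))
S=dict(cl=(498,258),cs=(392,233),csq=(297,220),co=(390,180),ssq=(472,196),so=(314,174),sl=(222,207),ss=(243,161))
for cam,D in (("top0.npz",T),("scene0.npz",S)):
    c=load(cam);f=c["frame"].astype(float)
    b=f[180,150] if cam[0]=='t' else f[140,480]; print(cam,b,b[2]/b[0])
    for n,(u,v) in D.items():
        fr=f[v-6:v+7,u-10:u+11].reshape(-1,3)
        P=ray(c,blob(c,u,v,32,.93,"ratio"),.017 if n[0]=='c' else .003)
        C,mr,rad,eq=centre(P);print(n,(C*1000).round(1),np.round(mr[1],1),"eq",round(eq,1),*yaw(P))
E
```

```text
top0.npz [143. 139. 116.] 0.8111888111888111
cl [638.2 300.9] [84.5 82.3] eq 83.7 -14.771522 [(13, 134.2), (22, 159.0), (27, 14.2), (17, 45.1), (19, 66.2), (17, 85.6), (18, 113.0), (35, 154.2), (16, 4.0), (16, 30.9), (15, 50.2), (18, 74.1), (15, 91.7), (15, 114.6)]
cs [625.5  98.7] [48.7 48.5] eq 48.7 -5.076604 [(19, 138.2), (16, 3.0), (16, 39.8), (21, 79.1), (20, 134.3), (19, 1.2), (14, 36.0), (25, 84.9)]
csq [639.1 -95.8] [63.5 65.8] eq 71.4 -23.422949 [(62, 157.7), (59, 65.7), (62, 156.4), (60, 66.4)]
co [445.7  76.4] [97.7 52.4] eq 79.5 11.2118225 [(49, 100.8), (95, 11.2), (48, 102.2), (94, 10.9)]Traceback (most recent call last):
  File "<stdin>", line 9, in <module>
  File "h.py", line 23, in blob
    k=min(cs,key=lambda k:-cv2.pointPolygonTest(k,(S*(half+.5),S*(half+.5)),True))
ValueError: min() iterable argument is empty
```

```bash
python3 - <<'E'
from h import *
T=dict(ssq=(198,235),so=(344,234),sl=(407,167),ss=(419,236))
S=dict(ssq=(472,196),so=(314,174),sl=(222,207),ss=(243,161))
C=dict(cl=(498,258),cs=(392,233),csq=(297,220),co=(390,180))
c=load("top0.npz");f=c["frame"].astype(float)
for p in((240,375),(226,344),(250,350),(250,335),(237,410),(170,390),(243,428)):print(p,f[p],(f[p][2]/f[p][0]).round(2))
for cam,D in (("top0.npz",T),("scene0.npz",S),("scene0.npz",C)):
    c=load(cam)
    for n,(u,v) in D.items():
      for lo in ((.86,.89) if n[0]=='s' else (.92,)):
        try:
          P=ray(c,blob(c,u,v,32,lo,"ratio"),.017 if n[0]=='c' else .003)
          q,mr,rad,eq=centre(P);y,e=yaw(P);print(cam[:3],n,lo,(q*1000).round(1),np.round(mr[1],1),"eq",round(eq,1),y,e if len(e)<8 else '')
        except Exception as x: print(n,x)
E
```

```text
(240, 375) [71. 69. 57.] 0.8
(226, 344) [143. 103.  55.] 0.38
(250, 350) [38. 36. 33.] 0.87
(250, 335) [59. 58. 55.] 0.93
(237, 410) [54. 53. 50.] 0.93
(170, 390) [59. 56. 52.] 0.88
(243, 428) [44. 43. 39.] 0.89
top ssq 0.86 [440.6 265.9] [77.7 80.3] eq 87.3 0.2915883 [(76, 1.2), (76, 89.9), (76, 180.0), (78, 90.1)]
top ssq 0.89 [451.1 236.7] [38.5 23. ] eq 25.4 8.542225 [(24, 112.4), (31, 15.4), (16, 110.1), (33, 2.2)]
top so 0.86 [ 454.8 -106.5] [ 67.9 113. ] eq 83.9 -8.883503 [(65, 85.5), (109, 174.4), (20, 81.8), (14, 110.1), (66, 143.5), (49, 176.1)]
top so 0.89 [ 455.8 -106.3] [ 64.8 109.5] eq 79.3 -9.406996 [(64, 84.7), (108, 174.1), (21, 84.3), (10, 126.3), (64, 140.5), (48, 174.0)]
top sl 0.86 [ 619.2 -275.5] [97.7 97.7] eq 97.7 -6.7621384 
top sl 0.89 [ 612.1 -240.5] [28.3 21.7] eq 21.7 0.0 [(21, 6.0), (21, 83.9), (17, 4.6), (15, 52.5), (10, 105.5)]
top ss 0.86 [ 439.4 -303.4] [63.7 66.8] eq 64.9 -26.956974 
top ss 0.89 [ 439.8 -303. ] [59.5 63.7] eq 61.4 28.365347 
sce ssq 0.86 [421.1 268.6] [293.4 163.3] eq 217.6 3.2010958 [(168, 104.5), (252, 0.3), (136, 104.5), (262, 17
[... 373 characters left out ...]

sce sl 0.86 [ 606.7 -283.3] [249.4 160.4] eq 205.9 21.187077 [(235, 29.1), (131, 104.5), (229, 21.7), (162, 104.5)]
sce sl 0.89 [ 606.7 -283.3] [249.4 160.4] eq 205.9 21.187077 [(235, 29.1), (131, 104.5), (229, 21.7), (162, 104.5)]
sce ss 0.86 [ 411.9 -315. ] [330.2 192.5] eq 262.1 20.02024 [(320, 26.7), (152, 104.5), (314, 19.3), (193, 104.5)]
sce ss 0.89 [ 411.9 -315. ] [330.2 192.5] eq 262.1 20.02024 [(320, 26.7), (152, 104.5), (314, 19.3), (193, 104.5)]
sce cl 0.92 [638.8 298.3] [ 86.8 121. ] eq 103.1 -8.250691 
sce cs 0.92 [624.2  97.6] [100.7  52.2] eq 69.1 0.2954871 
sce csq 0.92 [635.7 -97.7] [ 92.2 100.1] eq 97.8 -24.969069 
sce co 0.92 [441.7  74.8] [155.   61.8] eq 104.1 8.347487
```

Covers measure to size. The shadowed stands I'll measure once the arm has moved away. First I square the tool and go towards the large cover.

Emit:
apply_moves:
  targets:
    - [1, 0, 0, 0, 0, 0, 0.069]
    - [1, 0, 0, 0, 0, 0, 0.069]
    - [1, 0, 0, 0, 0, 0, 0.069]
    - [1, 0, 0, 0, 0, 0, 0.069]
    - [1, -0.014, 0.035, 0.004, 0, 0, 0]
    - [1, -0.014, 0.035, 0.004, 0, 0, 0]
    - [1, -0.014, 0.035, 0.004, 0, 0, 0]
    - [1, -0.014, 0.035, 0.004, 0, 0, 0]
    - [1, -0.014, 0.035, 0.004, 0, 0, 0]
    - [1, -0.014, 0.035, 0.004, 0, 0, 0]
    - [1, -0.014, 0.035, 0.004, 0, 0, 0]
    - [1, -0.014, 0.035, 0.004, 0, 0, 0]
    - [1, -0.014, 0.035, 0.004, 0, 0, 0]
    - [1, -0.014, 0.035, 0.004, 0, 0, 0]
    - [1, -0.014, 0.035, 0.004, 0, 0, 0]
    - [1, -0.014, 0.035, 0.004, 0, 0, 0]
    - [1, -0.014, 0.035, 0.004, 0, 0, 0]
    - [1, -0.014, 0.035, 0.004, 0, 0, 0]
    - [1, -0.014, 0.035, 0.004, 0, 0, 0]
    - [1, -0.014, 0.035, 0.004, 0, 0, 0]

```text
time_s: 1.77
tcp_pos: [0.5076, -0.051, 0.1814]
eef_rot: [180.0, 0.0, 180.0]
contact_force: [0.4, -0.1, 0.3]
gripper_width: 0.0878
gripper_force: 0.0
```

Emit:
apply_moves:
  targets:
    - [1, -0.014, 0.035, 0.004, 0, 0, 0]
    - [1, -0.014, 0.035, 0.004, 0, 0, 0]
    - [1, -0.014, 0.035, 0.004, 0, 0, 0]
    - [1, -0.014, 0.035, 0.004, 0, 0, 0]
    - [1, -0.014, 0.035, 0.004, 0, 0, 0]
    - [1, -0.014, 0.035, 0.004, 0, 0, 0]
    - [1, -0.014, 0.035, 0.004, 0, 0, 0]
    - [1, -0.014, 0.035, 0.004, 0, 0, 0]
    - [1, -0.014, 0.035, 0.004, 0, 0, 0]
    - [1, 0, 0, 0, 0, 0, 0]
    - [1, 0, 0, 0, 0, 0, 0]
    - [1, 0, 0, 0, 0, 0, 0]

```text
time_s: 2.77
tcp_pos: [0.6332, 0.2619, 0.1446]
eef_rot: [-179.9, -0.1, 180.0]
contact_force: [-0.2, 0.5, 0.6]
gripper_width: 0.0873
gripper_force: 0.0
```

```bash
cat >> h.py <<'E'
def dark(c,u,v,half,thr,S=6):
    f=c["frame"].astype(np.float32)[v-half:v+half+1,u-half:u+half+1].mean(2)
    f=cv2.resize(f,None,fx=S,fy=S,interpolation=cv2.INTER_CUBIC)
    m=cv2.morphologyEx((f<thr).astype(np.uint8),cv2.MORPH_OPEN,np.ones((9,9)))
    cs,_=cv2.findContours(m,cv2.RETR_EXTERNAL,cv2.CHAIN_APPROX_NONE)
    k=min(cs,key=lambda k:-cv2.pointPolygonTest(k,(S*(half+.5),S*(half+.5)),True))
    return (k[:,0,:]+.5)/S-.5+[u-half,v-half]
E
python3 - <<'E'
from h import *
from plant import *
s=get_state();print(s["time_s"],s["tcp_pos"],s["eef_rot"],s["joints"])
c=capture("top");np.savez("top1.npz",**c);cv2.imwrite("pics/top1.png",c["frame"][:,:,::-1])
for n,(u,v) in dict(ssq=(198,235),so=(344,234),sl=(407,167),ss=(419,236)).items():
    try:
        P=ray(c,dark(c,u,v,32,98),.003)
        q,mr,rad,eq=centre(P);y,e=yaw(P);print(n,(q*1000).round(1),np.round(mr[1],1),"eq",round(eq,1),y,e if len(e)<8 else '')
    except Exception as x: print(n,x)
E
```

```text
2.7667 [0.63315689 0.26192672 0.144603  ] [-1.79941973e+02 -8.74247797e-02  1.79983992e+02] [ 3.87243569e+01  2.56417159e+01 -5.17195120e+00 -1.09904652e-02
 -5.92908366e+01 -1.28734699e+02]
ssq [464.1 244.8] [126.8 132.1] eq 135.5 0.7173776 [(122, 2.8), (126, 88.1), (127, 1.9), (128, 90.1)]
so [ 444.6 -110.1] [ 70.9 116.8] eq 100.5 -6.469658 [(113, 173.5), (66, 83.6), (113, 173.3), (67, 83.8)]
sl [ 619.2 -275.8] [103.  103.2] eq 103.1 8.402689 
ss [ 439.2 -303.5] [68.9 68.9] eq 68.8 34.80147
```

View pics/top1.png

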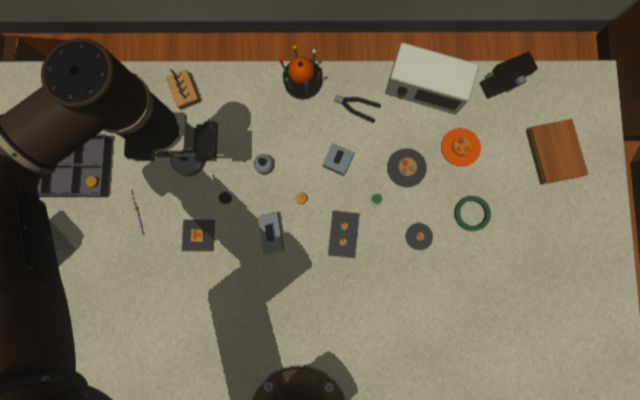

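Top view 1: the arm is above the large cover (187,159). The other stands are clear of its shadow, except the square one, which was clean in the first picture. Now I grasp the large cover's knob.

Emit:
apply_moves:
  newtons: 20
  targets:
    - [1, -0.0025, 0.0195, 0, 0, 0, 0]
    - [1, -0.0025, 0.0195, 0, 0, 0, 0]
    - [1, 0, 0, 0.02, 0, 0, 0]
    - [1, 0, 0, 0.02, 0, 0, 0]
    - [1, 0, 0, 0.02, 0, 0, 0]
    - [1, 0, 0, 0.02, 0, 0, 0]
    - [1, 0, 0, 0.006, 0, 0, 0]
    - [1, 0, 0, 0, 0, 0, 0]
    - [1, 0, 0, 0, 0, 0, 0]
    - [0, 0, 0, 0, 0, 0, 0]
    - [0, 0, 0, 0, 0, 0, 0]
    - [0, 0, 0, 0, 0, 0, 0]
    - [0, 0, 0, 0, 0, 0, 0]
    - [0, 0, 0, 0, 0, 0, 0]
    - [0, 0, 0, 0, 0, 0, 0]
    - [0, 0, 0, 0, 0, 0, 0]
    - [0, 0, 0, 0, 0, 0, 0]
    - [0, 0, 0, 0, 0, 0, 0]
    - [0, 0, 0, 0, 0, 0, 0]

```text
time_s: 4.4
tcp_pos: [0.6388, 0.301, 0.0595]
eef_rot: [-180.0, -0.0, 180.0]
contact_force: [-0.2, -0.1, -0.1]
gripper_width: 0.0269
gripper_force: 0.0
```

```bash
python3 - <<'E'
from h import *
c=load("top0.npz")
for n,(u,v) in dict(ssq=(198,235),sl=(407,167)).items():
        P=ray(c,dark(c,u,v,32,98),.003)
        q,mr,rad,eq=centre(P);y,e=yaw(P);print(n,(q*1000).round(1),np.round(mr[1],1),"eq",round(eq,1),y,e if len(e)<8 else '')
E
```

```text
ssq [440.5 265.5] [84.6 82.5] eq 92.6 -0.681003 [(79, 179.0), (81, 89.0), (79, 179.7), (80, 89.5)]
sl [ 619.3 -275.9] [103.9 104.1] eq 104.2 30.115692
```

Emit:
apply_moves:
  targets:
    - [0, 0, 0, 0, 0, 0, 0]
    - [0, 0, 0, 0, 0, 0, 0]
    - [0, 0, 0, 0, 0, 0, 0]
    - [0, 0, 0, 0, 0, 0, 0]
    - [0, 0, 0, 0, 0, 0, 0]
    - [0, 0, 0, 0, 0, 0, 0]
    - [0, 0, 0, -0.01, 0, 0, 0]
    - [0, 0, 0, -0.02, 0, 0, 0]
    - [0, 0, 0, -0.03, 0, 0, 0]
    - [0, 0, 0, -0.03, 0, 0, 0]
    - [0, 0, 0, 0, 0, 0, 0]
    - [0, 0, 0, 0, 0, 0, 0]

```text
time_s: 5.4
tcp_pos: [0.6399, 0.3019, 0.1529]
eef_rot: [179.8, 0.2, 180.0]
contact_force: [-0.1, -0.9, -2.0]
gripper_width: 0.0173
gripper_force: 20.0
```

Emit:
apply_moves:
  targets:
    - [0, 0.0012, -0.012, 0, 0, 0, 0]
    - [0, 0.0012, -0.024, 0, 0, 0, 0]
    - [0, 0.0012, -0.036, 0, 0, 0, 0]
    - [0, 0.0012, -0.036, 0, 0, 0, 0]
    - [0, 0.0012, -0.036, 0, 0, 0, 0]
    - [0, 0.0012, -0.036, 0, 0, 0, 0]
    - [0, 0.0012, -0.036, 0, 0, 0, 0]
    - [0, 0.0012, -0.036, 0, 0, 0, 0]
    - [0, 0.0012, -0.036, 0, 0, 0, 0]
    - [0, 0.0012, -0.036, 0, 0, 0, 0]
    - [0, 0.0012, -0.036, 0, 0, 0, 0]
    - [0, 0.0012, -0.036, 0, 0, 0, 0]
    - [0, 0.0012, -0.036, 0, 0, 0, 0]
    - [0, 0.0012, -0.036, 0, 0, 0, 0]
    - [0, 0.0012, -0.036, 0, 0, 0, 0]
    - [0, 0.0012, -0.036, 0, 0, 0, 0]
    - [0, 0, -0.024, 0, 0, 0, 0]
    - [0, 0, -0.013, 0, 0, 0, 0]
    - [0, 0, 0, 0, 0, 0, 0]
    - [0, 0, 0, 0, 0, 0, 0]

```text
time_s: 7.07
tcp_pos: [0.6181, -0.2765, 0.1484]
eef_rot: [180.0, -0.1, 179.9]
contact_force: [0.0, 0.8, -1.7]
gripper_width: 0.0175
gripper_force: 20.0
```

Emit:
apply_moves:
  targets:
    - [0, 0, 0, 0, 0, 0, 0]
    - [0, 0, 0, 0, 0, 0, 0]
    - [0, 0, 0, 0, 0, 0, 0]

```text
time_s: 7.32
tcp_pos: [0.6193, -0.2748, 0.1496]
eef_rot: [180.0, -0.0, -180.0]
contact_force: [0.4, 0.3, -0.7]
gripper_width: 0.0176
gripper_force: 20.0
```

```bash
python3 - <<'E'
from h import *
from plant import *
s=get_state();print(s["time_s"],s["tcp_pos"],s["eef_rot"])
c=capture("scene");cv2.imwrite("pics/sc2.png",cv2.resize(c["frame"][100:320,80:430,::-1],None,fx=2.2,fy=2.2,interpolation=cv2.INTER_CUBIC))
E
```

```text
7.3167 [ 0.61928853 -0.27482793  0.14960951] [ 1.79992718e+02 -1.18419195e-03 -1.79959060e+02]
```

View pics/sc2.png

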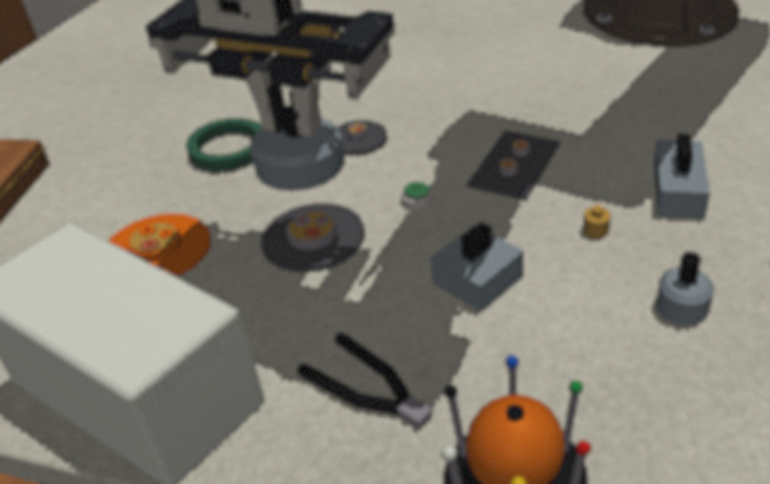

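The cover is level in the grip, hanging above the dark plate at crop (313,235). I lower it gently.

Emit:
apply_moves:
  targets:
    - [0, 0, 0, 0.01, 0, 0, 0]
    - [0, 0, 0, 0.02, 0, 0, 0]
    - [0, 0, 0, 0.02, 0, 0, 0]
    - [0, 0, 0, 0.016, 0, 0, 0]
    - [0, 0, 0, 0.008, 0, 0, 0]
    - [0, 0, 0, 0.003, 0, 0, 0]
    - [0, 0, 0, 0.002, 0, 0, 0]
    - [0, 0, 0, 0.002, 0, 0, 0]
    - [0, 0, 0, 0.001, 0, 0, 0]
    - [0, 0, 0, 0.001, 0, 0, 0]
    - [0, 0, 0, 0, 0, 0, 0]
    - [0, 0, 0, 0, 0, 0, 0]
    - [0, 0, 0, 0, 0, 0, 0]

```text
time_s: 8.45
tcp_pos: [0.6193, -0.276, 0.067]
eef_rot: [-180.0, 0.0, 180.0]
contact_force: [0.1, 0.1, -1.1]
gripper_width: 0.0173
gripper_force: 20.0
```

Emit:
apply_moves:
  targets:
    - [0, 0, 0, 0.0007, 0, 0, 0]
    - [0, 0, 0, 0, 0, 0, 0]
    - [0, 0, 0, 0.0006, 0, 0, 0]
    - [0, 0, 0, 0, 0, 0, 0]
    - [0, 0, 0, 0, 0, 0, 0]

```text
time_s: 8.87
tcp_pos: [0.6192, -0.276, 0.0655]
eef_rot: [-180.0, 0.0, 180.0]
contact_force: [-0.7, 0.4, 0.6]
gripper_width: 0.0172
gripper_force: 20.0
```

Emit:
apply_moves:
  targets:
    - [0, 0, 0, 0.0005, 0, 0, 0]
    - [0, 0, 0, 0, 0, 0, 0]
    - [0, 0, 0, 0, 0, 0, 0]

```text
time_s: 9.12
tcp_pos: [0.6192, -0.276, 0.0654]
eef_rot: [-180.0, 0.0, 180.0]
contact_force: [-1.2, 1.3, 5.2]
gripper_width: 0.0178
gripper_force: 20.0
```

Emit:
apply_moves:
  targets:
    - [0.5, 0, 0, 0, 0, 0, 0]
    - [0.5, 0, 0, 0, 0, 0, 0]
    - [0.5, 0, 0, 0, 0, 0, 0]
    - [0.5, 0, 0, 0, 0, 0, 0]
    - [0.5, 0, 0, 0, 0, 0, 0]
    - [0.5, 0, 0, 0, 0, 0, 0]
    - [0.5, 0, 0, -0.01, 0, 0, 0]
    - [0.5, 0, 0, -0.025, 0, 0, 0]
    - [0.5, 0, 0, -0.03, 0, 0, 0]
    - [0.5, 0, 0.018, 0, 0, 0, 0]
    - [0.5, -0.001, 0.034, 0, 0, 0, 0]
    - [0.5, -0.001, 0.034, 0, 0, 0, 0]
    - [0.5, -0.001, 0.034, 0, 0, 0, 0]
    - [0.5, -0.001, 0.034, 0, 0, 0, 0]
    - [0.5, -0.001, 0.034, 0, 0, 0, 0]
    - [0.5, -0.001, 0.034, 0, 0, 0, 0]
    - [0.5, 0, 0.034, 0, 0, 0, 0]
    - [0.5, 0, 0.034, 0, 0, 0, 0]
    - [0.5, 0, 0.034, 0, 0, 0, 0]
    - [0.5, 0, 0.034, 0, 0, 0, 0]

```text
time_s: 10.78
tcp_pos: [0.6254, 0.0838, 0.1308]
eef_rot: [180.0, 0.1, 180.0]
contact_force: [1.1, -0.3, -0.5]
gripper_width: 0.0439
gripper_force: 0.0
```

Emit:
apply_moves:
  targets:
    - [0.5, 0, 0.017, 0, 0, 0, 0]
    - [0.5, 0, 0, 0, 0, 0, 0]
    - [0.5, 0, 0, 0, 0, 0, 0]
    - [0.5, 0, 0, 0, 0, 0, 0]

```text
time_s: 11.12
tcp_pos: [0.6254, 0.0987, 0.1302]
eef_rot: [180.0, 0.0, 180.0]
contact_force: [-0.1, -0.9, 0.1]
gripper_width: 0.0435
gripper_force: 0.0
```

```bash
python3 - <<'E'
from h import *
from plant import *
c=capture("top");np.savez("top2.npz",**c)
def show(n,P):
    q,mr,rad,eq=centre(P);y,e=yaw(P);print(n,(q*1000).round(1),np.round(mr[1],1),"eq",round(eq,1),y,e if len(e)<8 else '')
show("plate",ray(c,dark(c,407,167,32,98),.003))
show("cover",ray(c,blob(c,407,165,32,.93,"ratio"),.023))
f=c["frame"][130:205,365:450,::-1];cv2.imwrite("pics/p2.png",cv2.resize(f,None,fx=7,fy=7,interpolation=cv2.INTER_CUBIC))
E
```

```text
plate [ 628.5 -286.1] [21.  25.1] eq 22.7 0.0 [(15, 120.6), (9, 167.7), (8, 32.2), (10, 92.7), (11, 134.9), (9, 3.9), (8, 50.1)]
cover [ 617.7 -276.6] [85.3 87.7] eq 87.2 4.448304
```

View pics/p2.png

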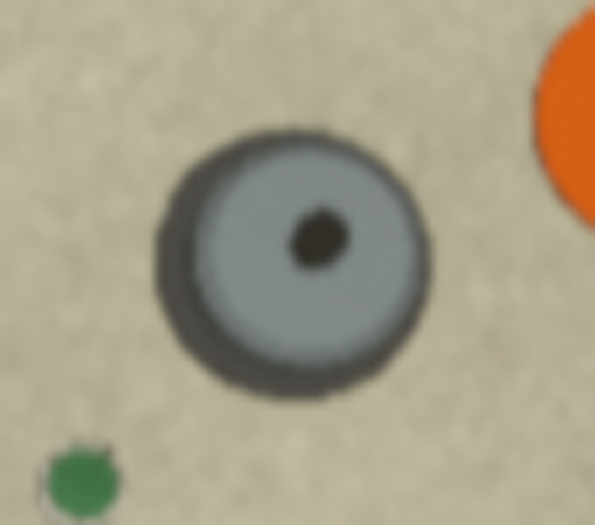

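The cover stands on the plate, upright; the wider dark crescent at lower left is mostly parallax. I check numerically using the top face at z=40 mm.

```bash
cat >> h.py <<'E'
def topface(c,u,v,half,vmin,rmin,S=6):
    f=c["frame"].astype(np.float32)[v-half:v+half+1,u-half:u+half+1]
    f=cv2.resize(f,None,fx=S,fy=S,interpolation=cv2.INTER_CUBIC)
    m=((f.mean(2)>vmin)&(f[...,2]/np.maximum(f[...,0],1)>rmin)).astype(np.uint8)
    m=cv2.morphologyEx(m,cv2.MORPH_OPEN,np.ones((9,9)))
    cs,_=cv2.findContours(m,cv2.RETR_EXTERNAL,cv2.CHAIN_APPROX_NONE)
    k=max(cs,key=cv2.contourArea)
    return (k[:,0,:]+.5)/S-.5+[u-half,v-half]
def show(n,P):
    q,mr,rad,eq=centre(P);y,e=yaw(P);print(n,(q*1000).round(1),np.round(mr[1],1),"eq",round(eq,1),round(float(y),2),e if len(e)<8 else '')
E
python3 - <<'E'
from h import *
c=load("top2.npz");c0=load("top0.npz")
f=c["frame"];print(f[166,385:430].mean(1).round().tolist())
for vm in (85,92):
  show("placed",ray(c,topface(c,408,166,22,vm,.93),.040))
  for n,(u,v) in dict(cl=(187,159),cs=(264,164),csq=(339,159),co=(271,232)).items(): show(n,ray(c0,topface(c0,u,v,24,vm,.93),.034))
E
```

```text
[168.0, 152.0, 100.0, 74.0, 73.0, 71.0, 65.0, 73.0, 102.0, 112.0, 123.0, 132.0, 134.0, 133.0, 134.0, 134.0, 133.0, 133.0, 133.0, 132.0, 128.0, 104.0, 64.0, 45.0, 45.0, 46.0, 48.0, 60.0, 86.0, 113.0, 129.0, 132.0, 132.0, 132.0, 133.0, 132.0, 132.0, 131.0, 123.0, 102.0, 90.0, 116.0, 153.0, 165.0, 167.0]
placed [ 615.2 -274.8] [81.8 83.4] eq 82.5 22.74 
cl [635.5 299.4] [76.9 75.8] eq 76.0 -1.75 
cs [615.9  99.6] [41.8 33.7] eq 31.2 -2.81 [(18, 170.3), (16, 31.4), (22, 85.5), (7, 125.6), (14, 157.2), (15, 11.0), (35, 87.2)]
csq [636.8 -95.9] [62.3 61.3] eq 68.3 -22.78 [(59, 157.2), (59, 68.1), (58, 157.1), (59, 66.4)]
co [444.7  75. ] [96.1 49.4] eq 76.5 11.02 [(46, 101.7), (93, 11.2), (46, 100.6), (94, 10.7)]
placed [ 615.2 -275. ] [80.1 80.7] eq 80.8 -37.76 
cl [636.1 300.3] [74.1 74.8] eq 73.8 -25.19 
cs [614.9  99.8] [27. 39.] eq 26.8 0.04 [(15, 171.6), (11, 32.4), (18, 80.3), (18, 129.2), (16, 176.5), (36, 90.0)]
csq [637.5 -95.6] [61.6 60.6] eq 67.2 -23.21 [(59, 156.9), (58, 67.8), (57, 156.0), (59, 66.4)]
co [444.7  75.3] [96.1 48.9] eq 76.1 10.86 [(46, 101.7), (93, 11.2), (45, 100.2), (95, 10.5)]
```

```bash
cat >> h.py <<'E'
def knob(c,u,v,half=9,thr=80,S=8):
    f=c["frame"].astype(np.float32)[v-half:v+half+1,u-half:u+half+1].mean(2)
    f=cv2.resize(f,None,fx=S,fy=S,interpolation=cv2.INTER_CUBIC)
    cs,_=cv2.findContours((f<thr).astype(np.uint8),cv2.RETR_EXTERNAL,cv2.CHAIN_APPROX_NONE)
    k=min(cs,key=lambda k:-cv2.pointPolygonTest(k,(S*(half+.5),S*(half+.5)),True))
    return (k[:,0,:]+.5)/S-.5+[u-half,v-half]
E
python3 - <<'E'
from h import *
c=load("top2.npz");c0=load("top0.npz")
for t in(80,90):
  show("placed",ray(c,knob(c,410,164,thr=t),.055))
  for n,(u,v) in dict(cl=(185,157),cs=(263,162),csq=(339,157),co=(270,232)).items(): show(n,ray(c0,knob(c0,u,v,thr=t),.049))
K=[]
f=c["frame"]
from plant import *
s=capture("scene");np.savez("sc2.npz",**s)
f=s["frame"][150:270,150:420,::-1];cv2.imwrite("pics/sc3.png",cv2.resize(f,None,fx=2.9,fy=2.9,interpolation=cv2.INTER_CUBIC))
# where in the scene picture points should be
T=np.linalg.inv(s["T"])
for n,p in dict(plate=(.6193,-.2758,.003),knob=(.6193,-.2758,.055)).items():
    q=T[:3,:3]@p+T[:3,3];q=s["camera_matrix"]@q;print(n,q[:2]/q[2])
E
```

```text
placed [ 617.3 -275.9] [17.4 21.8] eq 19.5 0.0 [(12, 110.7), (15, 179.9), (8, 87.9), (10, 131.0), (7, 173.7), (8, 45.3)]
cl [637.9 296.8] [30.5 23.5] eq 26.8 0.0 [(11, 2.9), (14, 53.2), (9, 88.0), (12, 138.0), (15, 16.6), (25, 96.9)]
cs [625.6  96.6] [25.1 23.7] eq 24.0 0.0 [(9, 165.7), (11, 28.1), (9, 63.4), (7, 112.8), (12, 149.9), (8, 24.2), (20, 84.4)]
csq [637.4 -96. ] [18. 37.] eq 27.5 -26.87 [(30, 153.9), (8, 23.1), (8, 72.0), (33, 152.4), (15, 58.0)]
co [446.3  73.5] [44.3 22.5] eq 33.3 10.17 [(20, 108.7), (29, 7.4), (11, 30.5), (11, 94.8), (10, 147.9), (36, 12.4)]
placed [ 617.3 -275.9] [18.7 23.1] eq 20.7 0.0 [(6, 67.0), (10, 120.9), (10, 160.2), (7, 26.1), (9, 88.0), (10, 131.0), (13, 11.0)]
cl [638.  296.8] [26.  32.3] eq 28.9 0.02 [(13, 170.3), (14, 49.5), (11, 83.3), (13, 136.9), (15, 10.2), (26, 90.0)]
cs [623.2  89. ] [43.9 41.6] eq 37.3 4.24 [(7, 156.3), (34, 9.0), (33, 90.1), (5, 138.6), (32, 1.1), (12, 52.7), (30, 96.9)]
csq [637.5 -96.1] [19.8 38.7] eq 29.5 -28.67 [(31, 151.8), (8, 15.4), (10, 67.8), (33, 150.9), (8, 19.4), (11, 71.1)]
co [446.3  73.5] [47.1 24.2] eq 35.3 9.54 [(11, 114.1), (39, 7.7), (13, 74.1), (16, 144.8), (34, 11.6), (10, 90.2)]
plate [222.61952912 206.57225189]
knob [218.81979491 188.09933381]
```

View pics/sc3.png

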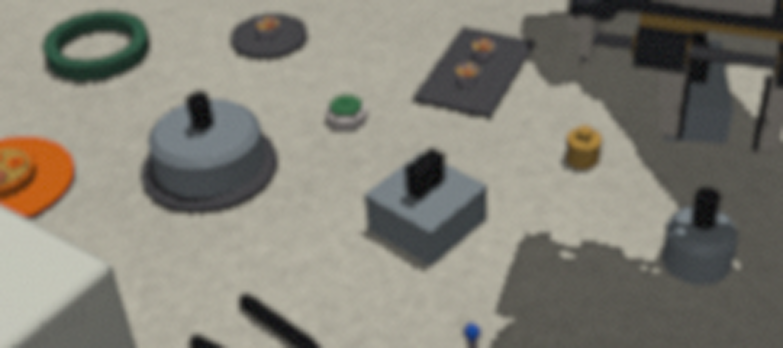

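```bash
python3 - <<'E'
from h import *
s=load("sc2.npz");s0=load("scene0.npz")
for t in (70,80): show("knob sc",ray(s,knob(s,219,188,thr=t),.055))
for t in (85,95,105):
  for n,(u,v) in dict(sl=(222,207),ssq=(472,196)).items(): show(n+" sc0",ray(s0,dark(s0,u,v,40,t),.003))
  for n,(u,v) in dict(ss=(243,161),so=(314,174)).items(): show(n+" sc2",ray(s,dark(s,u,v,26,t),.003))
E
```

```text
knob sc [ 621.  -275.9] [49.2 17.1] eq 29.6 31.48 [(11, 160.0), (42, 29.8), (10, 125.0), (12, 176.4), (32, 33.7), (9, 68.7)]
knob sc [ 621.6 -275.8] [51.6 18.6] eq 31.3 30.61 [(11, 157.7), (44, 30.3), (8, 122.3), (13, 172.7), (27, 31.1), (15, 56.1)]
sl sc0 [ 621.5 -276.4] [105.1 100.5] eq 103.2 30.59 
ssq sc0 [447.3 263.7] [81.  85.4] eq 82.5 -0.09 [(83, 179.0), (77, 90.7), (82, 179.6), (76, 90.4)]
ss sc2 [ 444.3 -302.8] [66.  64.1] eq 62.8 24.72 
so sc2 [ 439.1 -104.8] [ 89.  166.5] eq 103.5 -3.47 [(86, 120.4), (107, 173.5), (8, 22.9), (64, 85.8), (105, 162.0), (63, 11.7)]
sl sc0 [ 621.3 -276.6] [106.5 102.3] eq 104.7 41.34 
ssq sc0 [442.  264.8] [87.8 82.1] eq 93.6 -0.34 [(85, 179.3), (77, 90.6), (85, 178.7), (78, 90.1)]
ss sc2 [ 443.3 -303.3] [69.4 65.3] eq 65.9 26.55 
so sc2 [ 434.5 -101.6] [102.3 169.4] eq 113.0 -0.51 
sl sc0 [ 621.2 -276.7] [107.6 103.9] eq 106.1 27.31 
ssq sc0 [441.8 264.9] [83.3 89.8] eq 95.3 -0.31 [(40, 175.1), (48, 3.3), (77, 91.2), (86, 178.4), (79, 89.8)]
ss sc2 [ 441.6 -304.1] [72.1 66.5] eq 69.6 19.86 
so sc2 [ 434.1 -101.6] [103.9 172.6] eq 115.3 3.03 [(87, 121.5), (109, 173.4), (11, 21.5), (50, 82.1), (15, 97.1), (73, 146.4), (110, 11.7)]
```

Averaged over both views, the large cover is within about 1 mm of its plate. Next is the small cover: close along y, then along x, so the knob is centred both ways.

Emit:
apply_moves:
  targets:
    - [0.5, 0, 0, 0.02, 0, 0, 0]
    - [0.5, 0, 0, 0.025, 0, 0, 0]
    - [0.5, 0, 0, 0.02, 0, 0, 0]
    - [0.5, 0, 0, 0.005, 0, 0, 0]
    - [0.5, 0, 0, 0, 0, 0, 0]
    - [0.5, 0, 0, 0, 0, 0, 0]
    - [0, 0, 0, 0, 0, 0, 0]
    - [0, 0, 0, 0, 0, 0, 0]
    - [0, 0, 0, 0, 0, 0, 0]
    - [0, 0, 0, 0, 0, 0, 0]
    - [0, 0, 0, 0, 0, 0, 0]
    - [0, 0, 0, 0, 0, 0, 0]
    - [0, 0, 0, 0, 0, 0, 0]
    - [0, 0, 0, 0, 0, 0, 0]
    - [0.35, 0, 0, 0, 0, 0, 0]
    - [0.35, 0, 0, 0, 0, 0, 0]
    - [0.35, 0, 0, 0, 0, 0, 0]
    - [0.35, 0, 0, 0, 0, 0, 0]
  newtons: 12

```text
time_s: 12.72
tcp_pos: [0.6252, 0.099, 0.0595]
eef_rot: [-180.0, -0.0, 180.0]
contact_force: [0.7, -0.6, 0.2]
gripper_width: 0.0304
gripper_force: 0.0
```

Emit:
apply_moves:
  targets:
    - [0.35, 0, 0, 0, 0, 0, -0.05]
    - [0.35, 0, 0, 0, 0, 0, -0.07]
    - [0.35, 0, 0, 0, 0, 0, -0.07]
    - [0.35, 0, 0, 0, 0, 0, -0.07]
    - [0.35, 0, 0, 0, 0, 0, -0.07]
    - [0.35, 0, 0, 0, 0, 0, -0.07]
    - [0.35, 0, 0, 0, 0, 0, -0.07]
    - [0.35, 0, 0, 0, 0, 0, -0.07]
    - [0.35, 0, 0, 0, 0, 0, -0.07]
    - [0.35, 0, 0, 0, 0, 0, -0.07]
    - [0.35, 0, 0, 0, 0, 0, -0.07]
    - [0.35, 0, 0, 0, 0, 0, -0.07]
    - [0.35, 0, 0, 0, 0, 0, -0.07]
    - [0.35, 0, 0, 0, 0, 0, -0.07]
    - [0.35, 0, 0, 0, 0, 0, -0.04]
    - [0.35, 0, 0, 0, 0, 0, 0]
    - [0.35, 0, 0, 0, 0, 0, 0]

```text
time_s: 14.13
tcp_pos: [0.6253, 0.099, 0.0596]
eef_rot: [180.0, -0.0, -90.2]
contact_force: [0.6, -0.7, 0.3]
gripper_width: 0.0309
gripper_force: 0.0
```

Emit:
apply_moves:
  targets:
    - [0, 0, 0, 0, 0, 0, 0]
    - [0, 0, 0, 0, 0, 0, 0]
    - [0, 0, 0, 0, 0, 0, 0]
    - [0, 0, 0, 0, 0, 0, 0]
    - [0, 0, 0, 0, 0, 0, 0]
    - [0, 0, 0, 0, 0, 0, 0]
    - [0, 0, 0, 0, 0, 0, 0]
  newtons: 20

```text
time_s: 14.72
tcp_pos: [0.6254, 0.099, 0.0597]
eef_rot: [180.0, -0.0, -90.1]
contact_force: [1.0, -0.4, -0.4]
gripper_width: 0.0175
gripper_force: 20.0
```

Emit:
apply_moves:
  targets:
    - [0, 0, 0, -0.01, 0, 0, 0]
    - [0, 0, 0, -0.02, 0, 0, 0]
    - [0, 0, 0, -0.03, 0, 0, 0]
    - [0, 0, 0, -0.03, 0, 0, 0]
    - [0, 0.0134, 0.0062, 0, 0, 0, 0]
    - [0, 0.0268, 0.0123, 0, 0, 0, 0]
    - [0, 0.0268, 0.0123, 0, 0, 0, 0]
    - [0, 0.0268, 0.0123, 0, 0, 0, 0]
    - [0, 0.0268, 0.0123, 0, 0, 0, 0]
    - [0, 0.0268, 0.0123, 0, 0, 0, 0]
    - [0, 0.0268, 0.0123, 0, 0, 0, 0]
    - [0, 0.0268, 0.0123, 0, 0, 0, 0]
    - [0, 0.0268, 0.0123, 0, 0, 0, 0]
    - [0, 0.0268, 0.0123, 0, 0, 0, 0]
    - [0, 0.0268, 0.0123, 0, 0, 0, 0]
    - [0, 0.0268, 0.0123, 0, 0, 0, 0]
    - [0, 0.0268, 0.0123, 0, 0, 0, 0]
    - [0, 0.0268, 0.0123, 0, 0, 0, 0]
    - [0, 0.0268, 0.0123, 0, 0, 0, 0]
    - [0, 0.0134, 0.0062, 0, 0, 0, 0]

```text
time_s: 16.38
tcp_pos: [0.4391, -0.3051, 0.1505]
eef_rot: [-180.0, -0.0, -90.1]
contact_force: [0.3, 0.3, -0.8]
gripper_width: 0.0177
gripper_force: 20.0
```

Emit:
apply_moves:
  targets:
    - [0, 0, 0, 0, 0, 0, 0]
    - [0, 0, 0, 0, 0, 0, 0]
    - [0, 0, 0, 0, 0, 0, 0]
    - [0, 0, 0, 0, 0, 0, 0]
    - [0, 0, 0, 0, 0, 0, 0]

```text
time_s: 16.8
tcp_pos: [0.4409, -0.3022, 0.15]
eef_rot: [-180.0, -0.0, -90.0]
contact_force: [0.3, 0.2, -0.6]
gripper_width: 0.0172
gripper_force: 20.0
```

Emit:
apply_moves:
  targets:
    - [0, 0.0006, 0, 0.01, 0, 0, 0]
    - [0, 0, 0, 0.02, 0, 0, 0]
    - [0, 0, 0, 0.02, 0, 0, 0]
    - [0, 0, 0, 0.016, 0, 0, 0]
    - [0, 0, 0, 0.008, 0, 0, 0]
    - [0, 0, 0, 0.003, 0, 0, 0]
    - [0, 0, 0, 0.002, 0, 0, 0]
    - [0, 0, 0, 0.002, 0, 0, 0]
    - [0, 0, 0, 0.001, 0, 0, 0]
    - [0, 0, 0, 0.001, 0, 0, 0]
    - [0, 0, 0, 0.0007, 0, 0, 0]
    - [0, 0, 0, 0.0006, 0, 0, 0]
    - [0, 0, 0, 0, 0, 0, 0]
    - [0, 0, 0, 0, 0, 0, 0]
    - [0, 0, 0, 0, 0, 0, 0]

```text
time_s: 18.05
tcp_pos: [0.4406, -0.3035, 0.0656]
eef_rot: [-180.0, -0.0, -90.0]
contact_force: [0.5, -0.2, 0.2]
gripper_width: 0.0173
gripper_force: 20.0
```

Emit:
apply_moves:
  targets:
    - [0, 0, 0, 0.0005, 0, 0, 0]
    - [0, 0, 0, 0, 0, 0, 0]
    - [0, 0, 0, 0, 0, 0, 0]

```text
time_s: 18.3
tcp_pos: [0.4408, -0.3036, 0.0655]
eef_rot: [-180.0, -0.0, -90.0]
contact_force: [-1.1, 1.1, 4.3]
gripper_width: 0.0174
gripper_force: 20.0
```

Small cover is seated; I release it and go to the square cover.

Emit:
apply_moves:
  targets:
    - [0.5, 0, 0, 0, 0, 0, 0]
    - [0.5, 0, 0, 0, 0, 0, 0]
    - [0.5, 0, 0, 0, 0, 0, 0]
    - [0.5, 0, 0, 0, 0, 0, 0]
    - [0.5, 0, 0, 0, 0, 0, 0]
    - [0.5, 0, 0, -0.01, 0, 0, 0]
    - [0.5, 0, 0, -0.025, 0, 0, 0]
    - [0.5, 0, 0, -0.03, 0, 0, 0]
    - [0.5, 0, 0, -0.02, 0, 0, 0]
    - [0.5, -0.0208, -0.0197, 0, 0, 0, 0]
    - [0.5, -0.0208, -0.0197, 0, 0, 0, 0]
    - [0.5, -0.0208, -0.0197, 0, 0, 0, 0]
    - [0.5, -0.0208, -0.0197, 0, 0, 0, 0]
    - [0.5, -0.0208, -0.0197, 0, 0, 0, 0]
    - [0.5, -0.0208, -0.0197, 0, 0, 0, 0]
    - [0.5, -0.0208, -0.0197, 0, 0, 0, 0]
    - [0.5, -0.0208, -0.0197, 0, 0, 0, 0]
    - [0.5, -0.0208, -0.0197, 0, 0, 0, 0]
    - [0.5, -0.0208, -0.0197, 0, 0, 0, 0]

```text
time_s: 19.88
tcp_pos: [0.6385, -0.0944, 0.1509]
eef_rot: [-180.0, -0.0, -90.0]
contact_force: [0.5, -0.4, -0.6]
gripper_width: 0.044
gripper_force: 0.0
```

Emit:
apply_moves:
  targets:
    - [0.5, 0, 0, 0, 0, 0, 0.0645]
    - [0.5, 0, 0, 0, 0, 0, 0.0645]
    - [0.5, 0, 0, 0, 0, 0, 0.0645]
    - [0.5, 0, 0, 0, 0, 0, 0.0645]
    - [0.5, 0, 0, 0, 0, 0, 0]
    - [0.5, 0, 0, 0, 0, 0, 0]
    - [0.5, 0, 0, 0, 0, 0, 0]
    - [0.5, 0, 0, 0, 0, 0, 0]

```text
time_s: 20.55
tcp_pos: [0.6376, -0.0957, 0.1502]
eef_rot: [-180.0, 0.0, -113.1]
contact_force: [-0.6, -0.6, 1.2]
gripper_width: 0.0438
gripper_force: 0.0
```

```bash
python3 - <<'E'
from h import *
from plant import *
print(get_state()["tcp_pos"],get_state()["joints"].__class__)
c=capture("top");np.savez("top3.npz",**c);s=capture("scene");np.savez("sc4.npz",**s)
def pix(c,p):
    T=np.linalg.inv(c["T"]);q=c["camera_matrix"]@(T[:3,:3]@p+T[:3,3]);return np.round(q[:2]/q[2]).astype(int)
im=[]
for k in(c,s):
    u,v=pix(k,np.array([.4405,-.3036,.055]));print(u,v)
    for t in(75,88):
        try: show("ss knob",ray(k,knob(k,u,v,thr=t),.055))
        except Exception as e: print(e)
    im.append(cv2.resize(k["frame"][v-25:v+35,u-35:u+35,::-1],None,fx=5.5,fy=5.5,interpolation=cv2.INTER_CUBIC))
cv2.imwrite("pics/p4.png",np.hstack(im))
E
```

```text
[ 0.637649   -0.09569356  0.15021784] <class 'numpy.ndarray'>
423 235
ss knob [ 440.1 -303.4] [15.8 18.6] eq 16.9 0.0 [(10, 26.9), (15, 113.2), (12, 35.8), (13, 120.0)]
ss knob [ 440.2 -303.5] [17.4 19.8] eq 18.6 0.0 [(9, 138.4), (6, 6.6), (15, 79.9), (12, 166.2), (13, 70.3)]
240 145
ss knob [ 429.7 -297.5] [82.9 32.3] eq 49.1 22.31 [(31, 160.9), (35, 28.8), (37, 70.2), (81, 22.3), (11, 104.5)]
ss knob [ 437.8 -295.2] [94.6 33. ] eq 56.4 21.04 [(31, 162.3), (51, 22.4), (25, 65.7), (16, 104.5), (93, 22.3), (13, 104.5)]
```

View pics/p4.png

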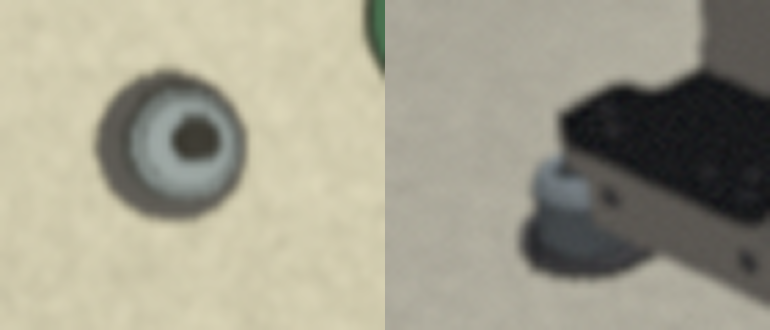

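The small cover sits centred on its plate (left half; knob within 1 mm of the TCP). Now the square cover: ends first, then the long faces.

Emit:
apply_moves:
  targets:
    - [0.5, 0, 0, 0.02, 0, 0, 0]
    - [0.5, 0, 0, 0.03, 0, 0, 0]
    - [0.5, 0, 0, 0.025, 0, 0, 0]
    - [0.5, 0, 0, 0.015, 0, 0, 0]
    - [0.5, 0, 0, 0, 0, 0, 0]
    - [0.5, 0, 0, 0, 0, 0, 0]
    - [0, 0, 0, 0, 0, 0, 0]
    - [0, 0, 0, 0, 0, 0, 0]
    - [0, 0, 0, 0, 0, 0, 0]
    - [0, 0, 0, 0, 0, 0, 0]
    - [0, 0, 0, 0, 0, 0, 0]
    - [0, 0, 0, 0, 0, 0, 0]
  newtons: 12

```text
time_s: 21.65
tcp_pos: [0.6386, -0.0955, 0.0615]
eef_rot: [-179.9, 0.1, -113.2]
contact_force: [-0.5, -0.1, 6.9]
gripper_width: 0.0302
gripper_force: 12.0
```

Emit:
apply_moves:
  targets:
    - [0.5, 0, 0, 0, 0, 0, 0]
    - [0.5, 0, 0, 0, 0, 0, 0]
    - [0.5, 0, 0, 0, 0, 0, 0]
    - [0.5, 0, 0, 0, 0, 0, 0]
    - [0.5, 0, 0, 0, 0, 0, -0.05]
    - [0.5, 0, 0, 0, 0, 0, -0.07]
    - [0.5, 0, 0, 0, 0, 0, -0.07]
    - [0.5, 0, 0, 0, 0, 0, -0.07]
    - [0.5, 0, 0, 0, 0, 0, -0.07]
    - [0.5, 0, 0, 0, 0, 0, -0.07]
    - [0.5, 0, 0, 0, 0, 0, -0.07]
    - [0.5, 0, 0, 0, 0, 0, -0.07]
    - [0.5, 0, 0, 0, 0, 0, -0.07]
    - [0.5, 0, 0, 0, 0, 0, -0.07]
    - [0.5, 0, 0, 0, 0, 0, -0.07]
    - [0.5, 0, 0, 0, 0, 0, -0.07]
    - [0.5, 0, 0, 0, 0, 0, -0.07]
    - [0.5, 0, 0, 0, 0, 0, -0.07]
    - [0.5, 0, 0, 0, 0, 0, -0.04]
    - [0.5, 0, 0, 0, 0, 0, 0]

```text
time_s: 23.32
tcp_pos: [0.6375, -0.0956, 0.0597]
eef_rot: [180.0, 0.0, -23.1]
contact_force: [-0.3, -1.1, -0.9]
gripper_width: 0.044
gripper_force: 0.0
```

Emit:
apply_moves:
  targets:
    - [0, 0, 0, 0, 0, 0, 0]
    - [0, 0, 0, 0, 0, 0, 0]
    - [0, 0, 0, 0, 0, 0, 0]
    - [0, 0, 0, 0, 0, 0, 0]
    - [0, 0, 0, 0, 0, 0, 0]
    - [0, 0, 0, 0, 0, 0, 0]
    - [0, 0, 0, 0, 0, 0, 0]
    - [0, 0, 0, 0, 0, 0, 0]
    - [0, 0, 0, 0, 0, 0, 0]
  newtons: 20

```text
time_s: 24.07
tcp_pos: [0.6376, -0.0956, 0.0599]
eef_rot: [180.0, 0.0, -23.3]
contact_force: [-0.7, -1.0, -0.4]
gripper_width: 0.014
gripper_force: 20.0
```

Emit:
apply_moves:
  targets:
    - [0, 0, 0, -0.01, 0, 0, 0]
    - [0, 0, 0, -0.02, 0, 0, 0]
    - [0, 0, 0, -0.03, 0, 0, 0]
    - [0, 0, 0, -0.03, 0, 0, 0]
    - [0, 0, 0, 0, 0, 0, -0.0638]
    - [0, 0, 0, 0, 0, 0, -0.0638]
    - [0, 0, 0, 0, 0, 0, -0.0638]
    - [0, 0, 0, 0, 0, 0, -0.0638]
    - [0, 0, 0, 0, 0, 0, 0]

```text
time_s: 24.82
tcp_pos: [0.6377, -0.0956, 0.1509]
eef_rot: [-180.0, -0.0, -0.0]
contact_force: [0.3, -0.4, -1.0]
gripper_width: 0.0137
gripper_force: 20.0
```

Emit:
apply_moves:
  targets:
    - [0, -0.0071, -0.0128, 0, 0, 0, 0]
    - [0, -0.0142, -0.0257, 0, 0, 0, 0]
    - [0, -0.0142, -0.0257, 0, 0, 0, 0]
    - [0, -0.0142, -0.0257, 0, 0, 0, 0]
    - [0, -0.0142, -0.0257, 0, 0, 0, 0]
    - [0, -0.0142, -0.0257, 0, 0, 0, 0]
    - [0, -0.0142, -0.0257, 0, 0, 0, 0]
    - [0, -0.0142, -0.0257, 0, 0, 0, 0]
    - [0, -0.0142, -0.0257, 0, 0, 0, 0]
    - [0, -0.0142, -0.0257, 0, 0, 0, 0]
    - [0, -0.0142, -0.0257, 0, 0, 0, 0]
    - [0, -0.0142, -0.0257, 0, 0, 0, 0]
    - [0, -0.0142, -0.0257, 0, 0, 0, 0]
    - [0, -0.0142, -0.0257, 0, 0, 0, 0]
    - [0, -0.0071, -0.0128, 0, 0, 0, 0]
    - [0, 0, 0, 0, 0, 0, 0]
    - [0, 0, 0, 0, 0, 0, 0]
    - [0, 0, 0, 0, 0, 0, 0]
    - [0, 0, 0, 0, 0, 0, 0]
    - [0, 0, 0, 0, 0, 0, 0]

```text
time_s: 26.48
tcp_pos: [0.4409, 0.2644, 0.15]
eef_rot: [180.0, 0.0, -0.4]
contact_force: [0.0, 0.3, -0.5]
gripper_width: 0.0135
gripper_force: 20.0
```

Emit:
apply_moves:
  targets:
    - [0, 0, 0, 0.01, 0, 0, 0]
    - [0, 0, 0, 0.02, 0, 0, 0]
    - [0, 0, 0, 0.02, 0, 0, 0]
    - [0, 0, 0, 0, 0, 0, 0]
    - [0, 0, 0, 0, 0, 0, 0]
    - [0, 0, 0, 0, 0, 0, 0]

```text
time_s: 26.98
tcp_pos: [0.4412, 0.2651, 0.1004]
eef_rot: [180.0, -0.0, -0.3]
contact_force: [-0.2, -0.1, -1.4]
gripper_width: 0.0141
gripper_force: 20.0
```

Emit:
apply_moves:
  targets:
    - [0, 0, 0, 0.016, 0, 0, 0]
    - [0, 0, 0, 0.009, 0, 0, 0]
    - [0, 0, 0, 0.003, 0, 0, 0]
    - [0, 0, 0, 0.002, 0, 0, 0]
    - [0, 0, 0, 0.002, 0, 0, 0]
    - [0, 0, 0, 0.001, 0, 0, 0]
    - [0, 0, 0, 0.001, 0, 0, 0]
    - [0, 0, 0, 0.0006, 0, 0, 0]
    - [0, 0, 0, 0, 0, 0, 0]
    - [0, 0, 0, 0, 0, 0, 0]
    - [0, 0, 0, 0, 0, 0, 0]

```text
time_s: 27.9
tcp_pos: [0.4409, 0.2654, 0.0658]
eef_rot: [-180.0, -0.0, -0.3]
contact_force: [-1.8, -0.3, 4.8]
gripper_width: 0.0141
gripper_force: 20.0
```

Emit:
apply_moves:
  targets:
    - [0.65, 0, 0, 0, 0, 0, 0]
    - [0.65, 0, 0, 0, 0, 0, 0]
    - [0.65, 0, 0, 0, 0, 0, 0]
    - [0.65, 0, 0, 0, 0, 0, 0]
    - [0.65, 0, 0, 0, 0, 0, 0]
    - [0.65, 0, 0, -0.01, 0, 0, 0]
    - [0.65, 0, 0, -0.025, 0, 0, 0]
    - [0.65, 0, 0, -0.03, 0, 0, 0]
    - [0.65, 0, 0, -0.02, 0, 0, 0]
    - [0.65, 0.0008, 0.0272, 0, 0, 0, 0]
    - [0.65, 0.0008, 0.0272, 0, 0, 0, 0]
    - [0.65, 0.0008, 0.0272, 0, 0, 0, 0]
    - [0.65, 0.0008, 0.0272, 0, 0, 0, 0]
    - [0.65, 0.0008, 0.0272, 0, 0, 0, 0]
    - [0.65, 0.0008, 0.0272, 0, 0, 0, 0]
    - [0.65, 0.0006, 0.0272, 0, 0, 0, 0]

```text
time_s: 29.23
tcp_pos: [0.445, 0.0735, 0.1513]
eef_rot: [-180.0, -0.0, -0.3]
contact_force: [0.8, 0.2, 0.3]
gripper_width: 0.057
gripper_force: 0.0
```

Emit:
apply_moves:
  targets:
    - [0.65, 0, 0, 0, 0, 0, 0.0729]
    - [0.65, 0, 0, 0, 0, 0, 0.0729]
    - [0.65, 0, 0, 0, 0, 0, 0.0729]
    - [0.65, 0, 0, 0, 0, 0, 0.0729]
    - [0.65, 0, 0, 0, 0, 0, 0.0729]
    - [0.65, 0, 0, 0, 0, 0, 0.0729]
    - [0.65, 0, 0, 0, 0, 0, 0.0729]
    - [0.65, 0, 0, 0, 0, 0, 0.0729]
    - [0.65, 0, 0, 0, 0, 0, 0.0729]
    - [0.65, 0, 0, 0, 0, 0, 0.0729]
    - [0.65, 0, 0, 0, 0, 0, 0.0729]
    - [0.65, 0, 0, 0, 0, 0, 0.0729]
    - [0.65, 0, 0, 0, 0, 0, 0]
    - [0.65, 0, 0, 0, 0, 0, 0]
    - [0.65, 0, 0, 0, 0, 0, 0]

```text
time_s: 30.48
tcp_pos: [0.4452, 0.0747, 0.1507]
eef_rot: [-180.0, 0.0, -78.8]
contact_force: [0.1, 0.2, -0.4]
gripper_width: 0.0566
gripper_force: 0.0
```

```bash
cat >> h.py <<'E'
def pix(c,p):
    T=np.linalg.inv(c["T"]);q=c["camera_matrix"]@(T[:3,:3]@np.array(p)+T[:3,3]);return np.round(q[:2]/q[2]).astype(int)
E
python3 - <<'E'
from h import *
from plant import *
c=capture("top");np.savez("top4.npz",**c);s=capture("scene");np.savez("sc5.npz",**s)
im=[]
for k in(c,s):
    u,v=pix(k,[.441,.2653,.055]);print(u,v)
    for t in(70,80):
        try: show("ssq knob",ray(k,knob(k,u,v,thr=t),.055))
        except Exception as e: print(e)
    im.append(cv2.resize(k["frame"][v-25:v+35,u-35:u+35,::-1],None,fx=5.5,fy=5.5,interpolation=cv2.INTER_CUBIC))
u,v=pix(c,[.441,.2653,.04])
for t in (85,95): show("ssq top",ray(c,topface(c,u,v,20,t,.93),.040))
cv2.imwrite("pics/p5.png",np.hstack(im))
E
```

```text
192 234
ssq knob [440.6 264.3] [46.4 48.7] eq 52.5 1.39 [(46, 2.8), (47, 90.2), (46, 2.5), (47, 90.2)]
ssq knob [440.6 264.3] [46.4 48.7] eq 52.5 1.39 [(46, 2.8), (47, 90.2), (46, 2.5), (47, 90.2)]
477 178
ssq knob [446.6 262.9] [18.2 72.6] eq 36.6 -11.3 [(10, 110.0), (49, 165.7), (19, 1.7), (12, 104.5), (36, 162.2), (32, 2.1)]
ssq knob [446.6 262.8] [19.3 74. ] eq 38.2 -11.24 [(12, 111.9), (50, 165.2), (18, 1.0), (14, 104.5), (36, 162.9), (33, 1.9)]Traceback (most recent call last):
  File "<stdin>", line 12, in <module>
  File "h.py", line 48, in topface
    k=max(cs,key=cv2.contourArea)
ValueError: max() iterable argument is empty
```

The square cover is in the arm's shadow now; I'll check it later. Next, grasp the oblong.

Emit:
apply_moves:
  targets:
    - [0.65, 0, 0, 0.02, 0, 0, 0]
    - [0.65, 0, 0, 0.03, 0, 0, 0]
    - [0.65, 0, 0, 0.025, 0, 0, 0]
    - [0.65, 0, 0, 0.015, 0, 0, 0]
    - [0.65, 0, 0, 0, 0, 0, 0]
    - [0.65, 0, 0, 0, 0, 0, 0]
    - [0, 0, 0, 0, 0, 0, 0]
    - [0, 0, 0, 0, 0, 0, 0]
    - [0, 0, 0, 0, 0, 0, 0]
    - [0, 0, 0, 0, 0, 0, 0]
    - [0, 0, 0, 0, 0, 0, 0]
    - [0, 0, 0, 0, 0, 0, 0]
  newtons: 12

```text
time_s: 31.58
tcp_pos: [0.4458, 0.0751, 0.0614]
eef_rot: [-179.9, 0.0, -79.0]
contact_force: [-2.6, 0.1, 7.8]
gripper_width: 0.0402
gripper_force: 12.0
```

Emit:
apply_moves:
  targets:
    - [0.65, 0, 0, 0, 0, 0, 0]
    - [0.65, 0, 0, 0, 0, 0, 0]
    - [0.65, 0, 0, 0, 0, 0, 0]
    - [0.65, 0, 0, 0, 0, 0, 0]
    - [0.65, 0, 0, 0, 0, 0, -0.05]
    - [0.65, 0, 0, 0, 0, 0, -0.07]
    - [0.65, 0, 0, 0, 0, 0, -0.07]
    - [0.65, 0, 0, 0, 0, 0, -0.07]
    - [0.65, 0, 0, 0, 0, 0, -0.07]
    - [0.65, 0, 0, 0, 0, 0, -0.07]
    - [0.65, 0, 0, 0, 0, 0, -0.07]
    - [0.65, 0, 0, 0, 0, 0, -0.07]
    - [0.65, 0, 0, 0, 0, 0, -0.07]
    - [0.65, 0, 0, 0, 0, 0, -0.07]
    - [0.65, 0, 0, 0, 0, 0, -0.07]
    - [0.65, 0, 0, 0, 0, 0, -0.07]
    - [0.65, 0, 0, 0, 0, 0, -0.07]
    - [0.65, 0, 0, 0, 0, 0, -0.07]
    - [0.65, 0, 0, 0, 0, 0, -0.04]
    - [0.65, 0, 0, 0, 0, 0, 0]

```text
time_s: 33.25
tcp_pos: [0.4451, 0.0746, 0.0603]
eef_rot: [180.0, 0.0, 11.1]
contact_force: [0.5, 0.3, -0.3]
gripper_width: 0.0573
gripper_force: 0.0
```

Emit:
apply_moves:
  targets:
    - [0, 0, 0, 0, 0, 0, 0]
    - [0, 0, 0, 0, 0, 0, 0]
    - [0, 0, 0, 0, 0, 0, 0]
    - [0, 0, 0, 0, 0, 0, 0]
    - [0, 0, 0, 0, 0, 0, 0]
    - [0, 0, 0, 0, 0, 0, 0]
    - [0, 0, 0, 0, 0, 0, 0]
    - [0, 0, 0, 0, 0, 0, 0]
    - [0, 0, 0, 0, 0, 0, 0]
    - [0, 0, 0, 0, 0, 0, 0]
    - [0, 0, 0, 0, 0, 0, 0]
    - [0, 0, 0, 0, 0, 0, 0]
  newtons: 20

```text
time_s: 34.25
tcp_pos: [0.4451, 0.0747, 0.0603]
eef_rot: [-180.0, 0.0, 11.0]
contact_force: [-0.3, -0.1, -0.1]
gripper_width: 0.0142
gripper_force: 20.0
```

Emit:
apply_moves:
  targets:
    - [0, 0, 0, -0.01, 0, 0, 0]
    - [0, 0, 0, -0.02, 0, 0, 0]
    - [0, 0, 0, -0.03, 0, 0, 0]
    - [0, 0, 0, -0.03, 0, 0, 0]
    - [0, 0, 0, 0, 0, 0, 0.0648]
    - [0, 0, 0, 0, 0, 0, 0.0648]
    - [0, 0, 0, 0, 0, 0, 0.0648]
    - [0, 0.0015, 0.0132, 0, 0, 0, 0]
    - [0, 0.003, 0.0262, 0, 0, 0, 0]
    - [0, 0.003, 0.0262, 0, 0, 0, 0]
    - [0, 0.003, 0.0262, 0, 0, 0, 0]
    - [0, 0.003, 0.0262, 0, 0, 0, 0]
    - [0, 0.003, 0.0262, 0, 0, 0, 0]
    - [0, 0.003, 0.0262, 0, 0, 0, 0]
    - [0, 0.0015, 0.0132, 0, 0, 0, 0]
    - [0, 0, 0, 0, 0, 0, 0]
    - [0, 0, 0, 0, 0, 0, 0]
    - [0, 0, 0, 0, 0, 0, 0]

```text
time_s: 35.75
tcp_pos: [0.4451, -0.1099, 0.1503]
eef_rot: [-180.0, 0.0, -6.5]
contact_force: [0.9, -0.0, -0.7]
gripper_width: 0.014
gripper_force: 20.0
```

Emit:
apply_moves:
  targets:
    - [0, 0, 0, 0.01, 0, 0, 0]
    - [0, 0, 0, 0.02, 0, 0, 0]
    - [0, 0, 0, 0.02, 0, 0, 0]
    - [0, 0, 0, 0, 0, 0, 0]
    - [0, 0, 0, 0, 0, 0, 0]
    - [0, 0, 0, 0, 0, 0, 0]

```text
time_s: 36.25
tcp_pos: [0.4458, -0.1096, 0.1012]
eef_rot: [180.0, -0.0, -6.4]
contact_force: [0.8, -0.3, 1.2]
gripper_width: 0.0138
gripper_force: 20.0
```

Emit:
apply_moves:
  targets:
    - [0, 0, 0, 0.016, 0, 0, 0]
    - [0, 0, 0, 0.009, 0, 0, 0]
    - [0, 0, 0, 0.003, 0, 0, 0]
    - [0, 0, 0, 0.002, 0, 0, 0]
    - [0, 0, 0, 0.002, 0, 0, 0]
    - [0, 0, 0, 0.001, 0, 0, 0]
    - [0, 0, 0, 0.001, 0, 0, 0]
    - [0, 0, 0, 0.0003, 0, 0, 0]
    - [0, 0, 0, 0, 0, 0, 0]
    - [0, 0, 0, 0, 0, 0, 0]
    - [0, 0, 0, 0, 0, 0, 0]

```text
time_s: 37.17
tcp_pos: [0.4453, -0.1101, 0.0663]
eef_rot: [-180.0, -0.0, -6.5]
contact_force: [0.3, 0.3, 0.3]
gripper_width: 0.014
gripper_force: 20.0
```

Emit:
apply_moves:
  targets:
    - [0, 0, 0, 0.0005, 0, 0, 0]
    - [0, 0, 0, 0, 0, 0, 0]
    - [0, 0, 0, 0, 0, 0, 0]

```text
time_s: 37.42
tcp_pos: [0.4454, -0.11, 0.0662]
eef_rot: [-180.0, -0.0, -6.5]
contact_force: [-3.3, 3.0, 8.7]
gripper_width: 0.0137
gripper_force: 20.0
```

Emit:
apply_moves:
  targets:
    - [0.5, 0, 0, 0, 0, 0, 0]
    - [0.5, 0, 0, 0, 0, 0, 0]
    - [0.5, 0, 0, 0, 0, 0, 0]
    - [0.5, 0, 0, 0, 0, 0, 0]
    - [0.5, 0, 0, 0, 0, 0, 0]
    - [0.5, 0, 0, -0.01, 0, 0, 0]
    - [0.5, 0, 0, -0.025, 0, 0, 0]
    - [0.5, 0, 0, -0.03, 0, 0, 0]
    - [0.5, 0, 0, -0.02, 0, 0, 0]
    - [0.5, 0.024, 0.0181, 0, 0, 0, 0]
    - [0.5, 0.024, 0.0181, 0, 0, 0, 0]
    - [0.5, 0.024, 0.0181, 0, 0, 0, 0]
    - [0.5, 0.024, 0.0181, 0, 0, 0, 0]
    - [0.5, 0.024, 0.0181, 0, 0, 0, 0]
    - [0.5, 0.024, 0.0181, 0, 0, 0, 0]
    - [0.5, 0.024, 0.0181, 0, 0, 0, 0]
    - [0.5, 0.024, 0.0181, 0, 0, 0, 0]

```text
time_s: 38.83
tcp_pos: [0.6202, -0.277, 0.15]
eef_rot: [-180.0, 0.0, -6.5]
contact_force: [0.0, 0.2, -0.1]
gripper_width: 0.0438
gripper_force: 0.0
```

Emit:
apply_moves:
  targets:
    - [0.5, 0, 0, 0, 0, 0, 0.0714]
    - [0.5, 0, 0, 0, 0, 0, 0.0714]
    - [0.5, 0, 0, 0, 0, 0, 0.0714]
    - [0.5, 0, 0, 0, 0, 0, 0.0714]
    - [0.5, 0, 0, 0, 0, 0, 0.0714]
    - [0.5, 0, 0, 0, 0, 0, 0.0714]
    - [0.5, 0, 0, 0, 0, 0, 0.0714]
    - [0.5, 0, 0, 0, 0, 0, 0.0714]
    - [0.5, 0, 0, 0, 0, 0, 0.0714]
    - [0.5, 0, 0, 0, 0, 0, 0.0714]
    - [0.5, 0, 0, 0, 0, 0, 0.0714]
    - [0.5, 0, 0, 0, 0, 0, 0.0714]
    - [0.5, 0, 0, 0, 0, 0, 0.0714]
    - [0.5, 0, 0, 0, 0, 0, 0]
    - [0.5, 0, 0, 0, 0, 0, 0]
    - [0.5, 0, 0, 0, 0, 0, 0]

```text
time_s: 40.17
tcp_pos: [0.6194, -0.2758, 0.1503]
eef_rot: [180.0, 0.0, -89.9]
contact_force: [1.0, 0.2, -0.0]
gripper_width: 0.0438
gripper_force: 0.0
```

```bash
python3 - <<'E'
from h import *
from plant import *
c=capture("top");np.savez("top5.npz",**c);s=capture("scene");np.savez("sc6.npz",**s)
rows=[]
for n,p in dict(ssq=(.441,.2653),so=(.4453,-.1101)).items():
  im=[]
  for k,cn in((c,"top"),(s,"sc")):
    u,v=pix(k,[*p,.055])
    try: show(n+cn+" knob",ray(k,knob(k,u,v,half=11,thr=75),.055))
    except Exception as e: print(e)
    im.append(cv2.resize(k["frame"][v-27:v+33,u-35:u+35,::-1],None,fx=4.9,fy=4.9,interpolation=cv2.INTER_CUBIC))
  u,v=pix(c,[*p,.04])
  try: show(n+" topface",ray(c,topface(c,u,v,26,90,.93),.040))
  except Exception as e: print(e)
  rows.append(np.hstack(im))
cv2.imwrite("pics/p6.png",np.vstack(rows))
E
```

```text
ssqtop knob [441.8 263.5] [22.2 28.9] eq 27.1 -2.32 [(21, 93.6), (25, 1.3), (19, 92.0), (26, 177.7)]
ssqsc knob [446.3 263. ] [18.2 70.9] eq 36.4 -7.89 [(10, 110.0), (48, 165.8), (17, 0.3), (10, 91.7), (14, 151.5), (25, 165.7), (31, 2.3)]
ssq topface [440.2 264.5] [62.7 67.7] eq 71.8 -1.44 [(63, 177.8), (5, 46.8), (55, 90.2), (64, 178.6), (59, 87.7)]
sotop knob [ 446.6 -110. ] [56.  56.4] eq 63.2 -0.0 [(56, 0.0), (56, 90.2), (56, 179.6), (56, 90.1)]
sosc knob [ 459.  -104.2] [84.3 54.2] eq 65.7 6.38 [(34, 160.2), (31, 174.9), (26, 16.1), (53, 104.5), (58, 13.4), (36, 58.3)]
max() iterable argument is empty
```

View pics/p6.png

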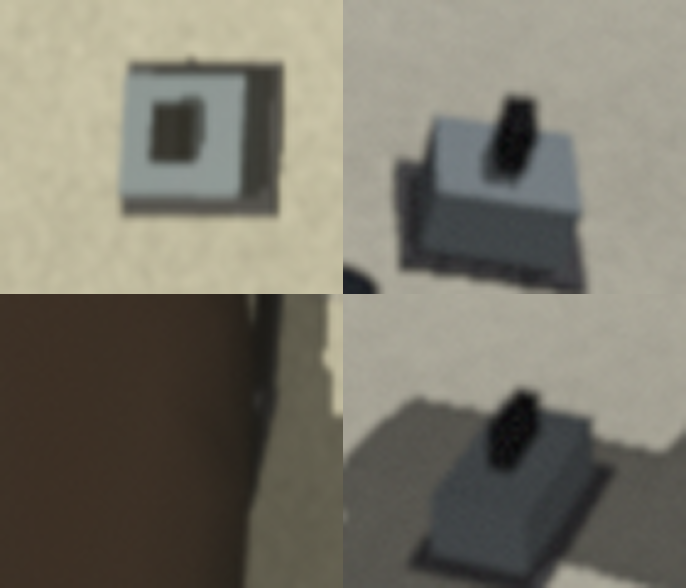

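Square cover (upper row) lies square and centred on its plate to about 1 mm. The oblong one also looks good in the scene view (lower right). Now I nudge the large cover centred along x by closing on its knob at the plate's x.

Emit:
apply_moves:
  targets:
    - [0.5, 0, 0, 0.02, 0, 0, 0]
    - [0.5, 0, 0, 0.03, 0, 0, 0]
    - [0.5, 0, 0, 0.02, 0, 0, 0]
    - [0.5, 0, 0, 0.0145, 0, 0, 0]
    - [0.5, 0, 0, 0, 0, 0, 0]
    - [0.5, 0, 0, 0, 0, 0, 0]
    - [0, 0, 0, 0, 0, 0, 0]
    - [0, 0, 0, 0, 0, 0, 0]
    - [0, 0, 0, 0, 0, 0, 0]
    - [0, 0, 0, 0, 0, 0, 0]
    - [0, 0, 0, 0, 0, 0, 0]
    - [0, 0, 0, 0, 0, 0, 0]
    - [0, 0, 0, 0, 0, 0, 0]
    - [0, 0, 0, 0, 0, 0, 0]
    - [0, 0, 0, 0, 0, 0, 0]
  newtons: 10

```text
time_s: 41.52
tcp_pos: [0.6197, -0.2759, 0.0669]
eef_rot: [-180.0, -0.0, -90.0]
contact_force: [-1.7, 1.8, 7.3]
gripper_width: 0.0181
gripper_force: 10.0
```

Emit:
apply_moves:
  targets:
    - [0.5, 0, 0, 0, 0, 0, 0]
    - [0.5, 0, 0, 0, 0, 0, 0]
    - [0.5, 0, 0, 0, 0, 0, 0]
    - [0.5, 0, 0, 0, 0, 0, 0]
    - [0.5, 0, 0, 0, 0, 0, 0]
    - [0.5, 0, 0, -0.01, 0, 0, 0]
    - [0.5, 0, 0, -0.025, 0, 0, 0]
    - [0.5, 0, 0, -0.03, 0, 0, 0]
    - [0.5, 0, 0, -0.03, 0, 0, 0]
    - [0.5, 0, 0.02, -0.03, 0, 0, 0]
    - [0.5, 0, 0.03, -0.03, 0, 0, 0]
    - [0.5, 0.03, 0.02, 0, 0, 0, 0]
    - [0.5, 0.035, 0.015, 0, 0, 0, 0]
    - [0.5, 0.035, 0.015, 0, 0, 0, 0]
    - [0.5, 0.035, 0.015, 0, 0, 0, 0]
    - [0.5, 0.035, 0.015, 0, 0, 0, 0]
    - [0.5, 0.035, 0.015, 0, 0, 0, 0]
    - [0.5, 0.035, 0.015, 0, 0, 0, 0]
    - [0.5, 0, 0, 0, 0, 0, 0]
    - [0.5, 0, 0, 0, 0, 0, 0]

```text
time_s: 43.18
tcp_pos: [0.4582, -0.5175, 0.2206]
eef_rot: [180.0, 0.0, -90.3]
contact_force: [0.1, 0.6, -0.2]
gripper_width: 0.0437
gripper_force: 0.0
```

```bash
python3 - <<'E'
from h import *
from plant import *
c=capture("top");np.savez("top6.npz",**c);s=capture("scene");np.savez("sc7.npz",**s)
ims=[]
for n,p in dict(ssq=(.441,.2653),so=(.4453,-.1101),sl=(.6195,-.2758),ss=(.4405,-.3036)).items():
  for k,cn in((c,"top"),(s,"sc")):
    u,v=pix(k,[*p,.055])
    try: show(n+cn+" knob",ray(k,knob(k,u,v,half=11,thr=75),.055))
    except Exception as e: print(e)
    ims.append(cv2.resize(k["frame"][v-27:v+33,u-30:u+30,::-1],(195,195),interpolation=cv2.INTER_CUBIC))
  u,v=pix(c,[*p,.04])
  try: show(n+" topface",ray(c,topface(c,u,v,26,90,.93),.040))
  except Exception as e: print(e)
cv2.imwrite("pics/p7.png",np.vstack([np.hstack(ims[0::2]),np.hstack(ims[1::2])]))
cv2.imwrite("pics/top6.png",c["frame"][:,:,::-1])
E
```

```text
ssqtop knob [441.9 263.2] [29.8 23.8] eq 28.6 0.36 [(20, 96.2), (27, 1.4), (19, 92.0), (28, 179.4)]
ssqsc knob [446.7 262.9] [18.7 72.1] eq 37.4 -12.79 [(9, 94.3), (54, 164.5), (16, 8.7), (9, 95.8), (40, 161.2), (31, 1.8)]
ssq topface [440.3 264.7] [62.3 65.6] eq 70.5 -1.63 [(64, 178.7), (58, 89.0), (62, 178.5), (58, 87.3)]
sotop knob [ 446.5 -109.9] [56.  56.4] eq 63.1 -0.0 [(56, 0.0), (56, 90.2), (56, 179.6), (56, 90.1)]
sosc knob [ 457.1 -104.5] [84.3 54.1] eq 67.9 13.25 [(27, 77.7), (28, 121.6), (76, 12.1), (53, 104.5), (71, 13.4)]
so topface [ 485.6 -129. ] [27.9 14.4] eq 18.0 0.0 [(24, 49.8), (7, 96.9), (12, 3.6), (25, 84.3)]
sltop knob [ 618.4 -276. ] [16.8 22. ] eq 19.5 0.0 [(16, 121.4), (12, 20.8), (7, 87.3), (12, 136.0), (7, 178.6), (6, 53.7)]
slsc knob [ 618.6 -278.2] [59.  21.7] eq 35.1 30.33 [(16, 157.3), (45, 31.5), (8, 85.5), (9, 140.9), (11, 179.4), (38, 29.0), (12, 77.6)]
sl topface [ 616.3 -274.8] [79.3 80.2] eq 80.0 28.96 
sstop knob [ 439.8 -298.6] [51.2 56.7] eq 57.4 -3.71 [(56, 178.6), (39, 90.2), (29, 153.1), (20, 9.9), (16, 47.2), (35, 90.2)]
sssc knob [ 463.4 -290.4] [81.6 48.9] eq 53.6 21.33 [(8, 166.5), (54, 13.4), (20, 24.3), (46, 104.5), (35, 22.1), (53, 50.5), (9, 84.2)]
max() iterable argument is empty
```

View pics/p7.png

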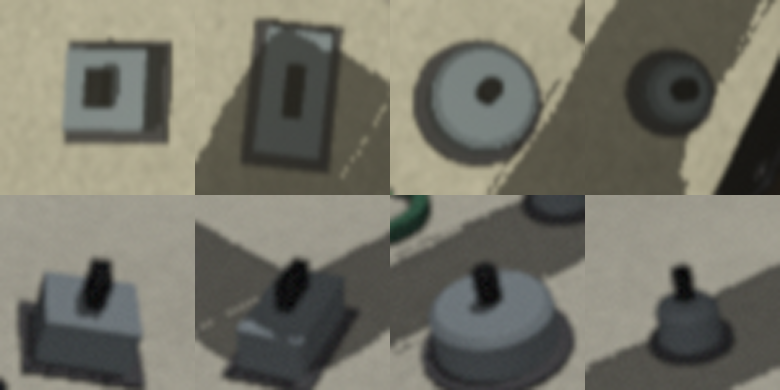

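View pics/top6.png

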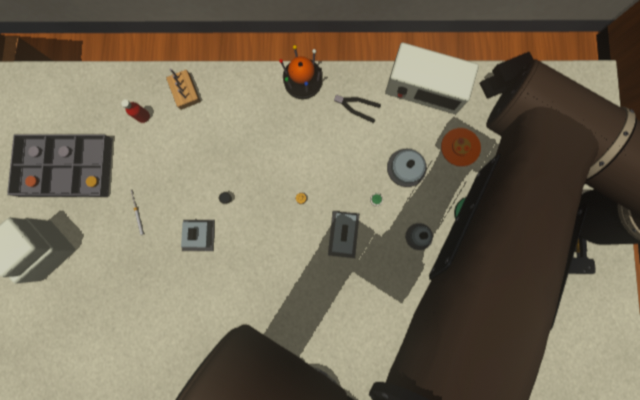

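All four covers sit flat and centred on their own stands (top view: (197,235), (344,234), (407,167), (419,236)). The loupe at (225,197) and the oil pot at (377,199) haven't moved, and the arm is clear. I'm handing in the job.

```bash
python3 -c "
from plant import *
print(close_job())"
```

```text
the job is handed in; nothing more can be done
None
```

I set all four dust covers on their matching stands, lying flat and centred to within about 1–2 mm as far as the camera images show, left the loupe and oil pot where they stood, and handed the job in at about 43 s.

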